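# Show the suspect battery module to the inspection camera

### The job

The battery module with the red lifting tab is suspect. Lift the orange terminal cover off the pack and lay it level, centred and lengthwise on the narrow blue rest, let go of it, then pull the red-tabbed module up out of the pack and hold it up to the inspection camera: in the air, upright, a broad side square to the lens, its middle level with and straight in front of the lens, 15 cm from it. Finish while holding it still there; do not bump the camera, and leave the other modules, the spray can and the screwdriver alone.

Things in the scene. Friction and masses are not known exactly. Their poses are not given: they have to be found in the camera images.
- pack: Fixed battery pack: dark base 190 x 250 x 12 mm, a row of upright grey modules 24 mm apart along its y, cream end plates; module tops 92 mm above the bench. At its y = -72, 0, +72 mm (x = 0) are slots 26 mm wide; the loose tabbed modules stand in them on the base (12 mm up), 3 mm play each side, in line with the pack. Origin: centre of its underside. Turned up to 0.35 rad.
- red_module: Loose battery module: grey case 150 mm (x) x 20 mm (y) x 80 mm high, a barred white label on both broad sides, a red lifting tab in the middle of its top, 32 mm (x) x 14 mm (y) x 40 mm high; about 0.4 kg. The one to present. It stands in one of the three slots, its robot-side end under the terminal cover. Origin: centre of the case's underside.
- red_module_centre (a point): Centre of the red-tabbed module's case (40 mm above its underside); axes as the module. Tab centre is 60 mm above this point.
- red_module_tab (a point): Centre of the red lifting tab, 100 mm above the module's underside, 20 mm above the case's top; axes as the module (tab is 14 mm thick along y, the grasp direction).
- black_module_a: Loose battery module: grey case 150 mm (x) x 20 mm (y) x 80 mm high, a barred white label on both broad sides, a black lifting tab in the middle of its top, 32 mm (x) x 14 mm (y) x 40 mm high; about 0.4 kg. Stands in another slot; to be left there. Origin: centre of its underside.
- black_module_b: Loose battery module: grey case 150 mm (x) x 20 mm (y) x 80 mm high, a barred white label on both broad sides, a black lifting tab in the middle of its top, 32 mm (x) x 14 mm (y) x 40 mm high; about 0.4 kg. Stands in the third slot; to be left there. Origin: centre of its underside.
- cover: Orange terminal cover: flat bar 34 mm (its x) x 200 mm (y) x 10 mm, with a grip block in the middle of its top, 30 mm (x) x 16 mm (y) x 40 mm high; 0.1 kg. It lies loose on the module tops, across the row, about 54 mm to the -x side of the pack's middle (robot side). Origin: centre of its underside.
- cover_grip (a point): Centre of the cover's grip block, 30 mm above its underside, 20 mm above the bar's top; axes as the cover.
- rest: Blue parts rest, fixed on the bench, to the robot's right: a narrow level beam 26 mm wide (its x) x 150 mm long (y), top 80 mm above the bench, on a dark foot. Origin: centre of its underside, on the bench.
- rest_top (a point): Centre of the rest's top face; axes as the rest.
- camera_stand: Inspection camera stand, fixed on the bench to the robot's left: foot 90 x 110 mm, aluminium post to 294 mm above the bench, 20 mm behind the origin. Carries the black camera. Origin: centre of the foot's underside; its -x is where the camera looks (level).
- lens (a point): Centre of the front face of the camera's lens, in its white ring light (52 mm across); 170 to 220 mm above the bench. The camera looks along this frame's -x, level; z is up. The held module's centre belongs at x = -150 mm, y = 0, z = 0 in this frame.
- spray_can: Red spray can, 60 mm across, 170 mm tall, standing; leave alone. Origin: centre of its underside.
- screwdriver: Orange-handled screwdriver, 190 mm long, lying; leave alone.

How it is judged:
By the outcome, as a careful person would: the job done as asked, in the order asked, and still so for the second after the job is handed in, while the arm keeps its last pose, push and grip.
It also fails if it takes over 64 s, if anything falls off the work surface, if the arm or the gripper's body presses on something with over 40 N, if the wrist force passes 120 N, or if a joint passes its speed limit or range.

### The arm

A 7-joint arm with a two-finger parallel gripper is mounted at the origin on the work surface. World frame = base frame: x ahead of the robot, y to its left, z up, the work surface at z = 0. Lengths are in m, angles in rad, forces in N, time in s.
With the tool pointing down it reaches from about 0.4 to 0.85 m from the base axis. Payload 10.4 kg.
Tool frame: the origin (TCP) lies at the very end of the fingers, on their centre line; the grasp point (between the pads) lies r.pinch_z behind it (r.pinch_z is the distance from the TCP to the grasp point, in m); z points along the fingers, x is the direction in which the jaws open and shut, and the axes are right-handed (so a half turn about z gives the same grasp; the last joint's range is limited). The gripper opens to 87 mm and grips with 3 to 60 N. Pads are 19 mm wide; open, the fingers measure 117 mm over their backs; the gripper's body (75 mm by 190 mm) begins 51 mm behind the grasp point.
Start: joints at [1.326, 0.332, -0.065, 1.46, 0.022, 1.35, -0.088], TCP at [0.138, -0.61, 0.194] pointing down, gripper open.
Joint ranges: [-2.6, 2.6], [-0.5, 2.12], [-1.47, 1.34], [0.16, 2.42], [-1.27, 4.41], [0.06, 2.06], [-2.6, 2.6]. Speed limits (rad/s): [2.22, 2.22, 2.79, 2.79, 3.14, 3.14, 3.14].

### API

Orientations are given as a unit quaternion [x, y, z, w].
In Python, from bench import r gives the robot as it stands.
- The arm moves only by the tool carry_out, never from a script. Its argument "increments" is text: rows parted by semicolons, each of 7 numbers parted by spaces: the turn, a rotation vector about the tool's x, y, z in degrees, then the shift along the tool's x, y, z in m, then the finger opening in m, from 0 to 0.087. A call has exactly 5 rows; each row is the pose to reach, as a shift and turn from the pose measured when the call began, along the tool's axes at that moment; what a row does not reach only later rows make up. A row lasts 1/8 s, in which the tool goes at most 62.5 mm and 10.7 degrees, less where a joint would pass 70% of its speed; a pose out of reach is approached as far as the arm can. A call with a gripper value outside its range is refused whole. The fingers move at their own pace and stop on an object; "squeeze" is the grip in N (left out, the last holds). Time passes only in rows, so rows that repeat a pose let the fingers close, or fill a call up. It gives the time, the measured TCP pose, the force and the opening at its end, in the units of the state.
- r.read_state(): the state, without advancing time (a new reading comes with each control period).
- r.camera(name): name is "side" or "top"; returns (picture, depth): 384x512x3 uint8, blue, green, red; 384x512 float32, m along the optical axis (not along the pixel's ray), 0 where there is no reading.
- r.camera_model(name): a dict with "K" (3x3 intrinsics, pixels), "k1" (the pictures are not rectified: a ray, as slopes to the right and down, at radius r is drawn at 1 + k1 r^2 times it, then the intrinsics apply), "extrinsics" (4x4, takes a point from camera to world coordinates). Camera axes: x right, y down, z forward; pixel columns grow to the right and rows downward; lengths in m; the calibration is good to about 2 mm. A picture is of the moment at which its call begins. camera_model takes no time and is no camera call.
- r.close_job(): hands the job in, once; it reports no verdict.
The state is a dict: "time": time; "joint_positions": joint angles; "joint_vel": joint speeds; "joint_torque": joint torques, N m; "ee_pos": TCP position; "eef_rot": TCP orientation; "ft_force": force on the tool from outside, world axes, zero at the start; "torque": the same for the moment, N m; "width": finger opening in m.
Only numpy, scipy, OpenCV 4.12 (cv2) and the standard library are available. Lean on these libraries where they do the work, as an engineer would, in place of code of your own. Each camera call takes 0.05 s, during which the arm holds its last target.

## Working session

There is one attempt and no reset: what is moved stays moved. The work goes in short steps, Python scripts to look and compute and a tool call to move; the robot and the scene stay as the last step left them, time stands still between calls to the robot, and variables do not carry over. Pictures are saved under pics/ and viewed, and the job is handed in when it is done.

Besides the shell and the picture viewer there is one more tool, called after ">>>" as name(argument=value, ...) on one line, values as JSON. carry_out: Moves the arm, as the interface text tells. Its arguments: {"type":"object","properties":{"increments":{"type":"string"},"squeeze":{"type":"number"}},"required":["increments"]}

```bash
ls; mkdir -p pics; python3 - <<'E'
from bench import r
import cv2,numpy as np
for n in("top","side"):
    im,d=r.camera(n); cv2.imwrite(f"pics/{n}0.png",im); np.save(f"{n}_d0.npy",d); np.save(f"{n}_i0.npy",im)
    m=r.camera_model(n); print(n,m["K"],m["k1"],np.round(m["extrinsics"],4))
print(r.read_state(), r.pinch_z)
E
```

```text
pics
top [[391.17151782   0.         254.7488904 ]
 [  0.         391.17151782 190.80495754]
 [  0.           0.           1.        ]] -0.00522402789577793 [[ 0.0106 -0.9972  0.0742  0.546 ]
 [-0.9996 -0.0124 -0.0239  0.1155]
 [ 0.0248 -0.0739 -0.997   1.2956]
 [ 0.      0.      0.      1.    ]]
side [[377.3277841    0.         257.27946269]
 [  0.         377.3277841  189.05575227]
 [  0.           0.           1.        ]] -0.09401867990946461 [[-0.8208 -0.4271  0.3793  0.1561]
 [-0.5711  0.6268 -0.5301  0.7976]
 [-0.0114 -0.6517 -0.7584  1.0855]
 [ 0.      0.      0.      1.    ]]
{'time': 0.1, 'joint_positions': array([ 1.32638864,  0.33282474, -0.06471307,  1.4608657 ,  0.02163208,
        1.34988723, -0.08850045]), 'joint_vel': array([ 8.54906170e-05, -1.11594615e-03, -5.40170277e-04, -5.15151309e-03,
       -1.51519294e-04,  3.72725981e-04,  6.80907819e-05]), 'joint_torque': array([ 1.49919713e-03, -6.24552727e+01,  2.48154189e-02, -3.90721714e+01,
       -6.14422979e-02,  3.66291613e-02,  1.15379094e-04]), 'ee_pos': array([ 0.13740253, -0.60931562,  0.19281953]), 'eef_rot': array([ 7.81034661e-01, -6.24487344e-01, -5.28501466e-04, -3.68374237e-04]), 'ft_force': array([-0.05938694,  0.6297421 ,  0.20068836]), 'torque': array([-0.05424113,  0.05712451,  0.02012652]), 'width': 0.08743381704486672} 0.0187
```

View pics/top0.png

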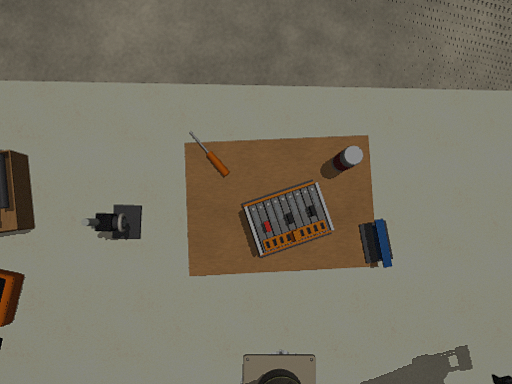

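View pics/side0.png

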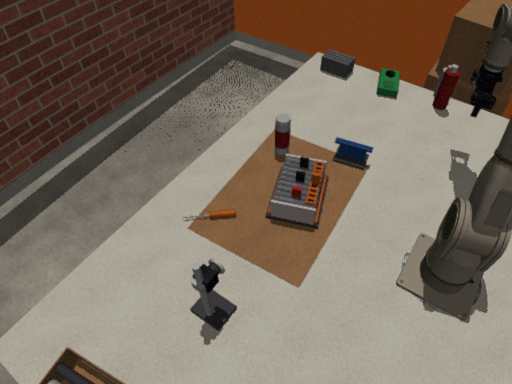

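```bash
cat > h.py <<'E'
import numpy as np,cv2
from bench import r
def cloud(n,d):
    m=r.camera_model(n);K=np.array(m["K"]);k=m["k1"];E=np.array(m["extrinsics"])
    v,u=np.mgrid[:384,:512].astype(float)
    # iterative undistort
    p=cv2.undistortPoints(np.stack([u.ravel(),v.ravel()],1)[:,None],K,np.array([k,0,0,0,0.]))[:,0]
    z=d.ravel(); P=np.c_[p*z[:,None],z]@E[:3,:3].T+E[:3,3]
    P[z==0]=np.nan
    return P.reshape(384,512,3)
def proj(n,X):
    m=r.camera_model(n);E=np.linalg.inv(np.array(m["extrinsics"]))
    X=np.atleast_2d(X)@E[:3,:3].T+E[:3,3]
    return cv2.projectPoints(X[:,None],np.zeros(3),np.zeros(3),np.array(m["K"]),np.array([m["k1"],0,0,0,0.]))[0][:,0]
def crop(im,x0,y0,x1,y1,s,fn):
    cv2.imwrite(fn,cv2.resize(im[y0:y1,x0:x1],None,fx=s,fy=s,interpolation=cv2.INTER_CUBIC))
E
python3 - <<'E'
from h import *
i=np.load("top_i0.npy");s=np.load("side_i0.npy")
a=cv2.resize(i[170:270,230:400],None,fx=4,fy=4,interpolation=2)
cv2.imwrite("pics/t_pack.png",a)
crop(i,70,190,160,250,6,"pics/t_cam.png")
crop(s,250,100,390,240,4,"pics/s_pack.png")
crop(s,170,240,260,340,5,"pics/s_cam.png")
for n in("top","side"):
    np.save(n+"_P0.npy",cloud(n,np.load(n+"_d0.npy")))
P=np.load("top_P0.npy")
def show(v0,v1,u0,u1,st=1):
    for v in range(v0,v1,st): print(v,' '.join("%4.0f"%(1000*P[v,u,2]) for u in range(u0,u1,st)))
show(208,236,80,146,3)
E
```

```text
208    4   -3    0    4    1    2   -3    5   -4    1   -4   14   16   14   11   15   15   18   12   10   12   -5
211    3    2   -2   -1   -1   -2   -2   -1   -3   -3   -2    9   13   13   15   11   17    9   14    5   13   -0
214   -3   -3    1    1   -1  224  225  224  223  224  219  206  184  211  209   14    8   17   15   12   13    0
217   -2   -0   -4   -5  216  219  225  224  221  226  225  210  211  220  213  191   13   14   12   12   13   -1
220   -2  297  292  283  266  243  225  226  225  223  226  213  217  226  216  191   14   12   11   10    7    1
223    3  290  292  285  265  249  223  223  223  224  222  218  218  224  214  190   17   20   10   14   11   -2
226    6   -1   -3   -2  214  225  nan  223  221  223  220  212  212  222  211  183    9   14   12   17    8    1
229   -3    2   -4   -3    6  221  221  223  220  220  221  197   13  214  202   14   15   14   11   19    7    1
232    1    3   -7    2   -1    1    3    4    1    1   -2   17   16    9    8   12   12   13   15   13   -1   -1
235    4   -1    2   -5    1    5   -3    1    2   -2    1   15   12   14   13   18   13   12   11   14    7   -1
```

View pics/t_pack.png

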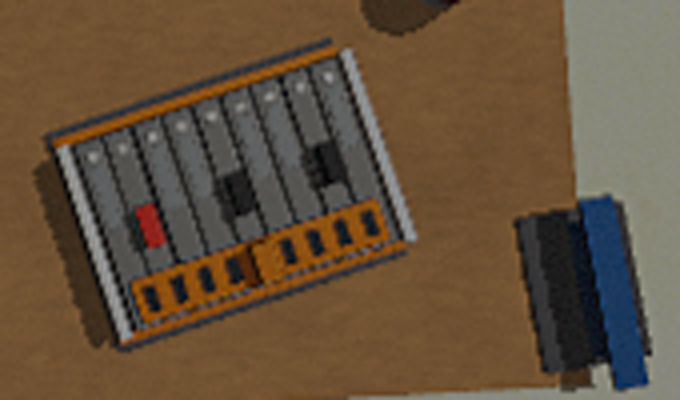

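View pics/t_cam.png

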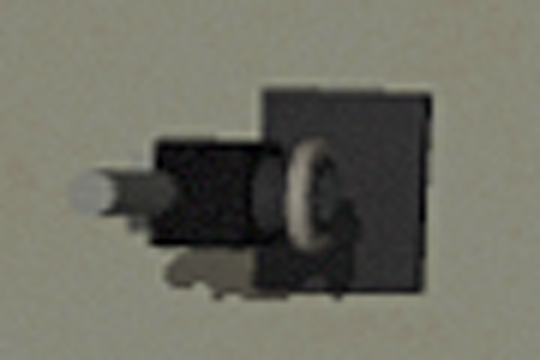

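View pics/s_pack.png

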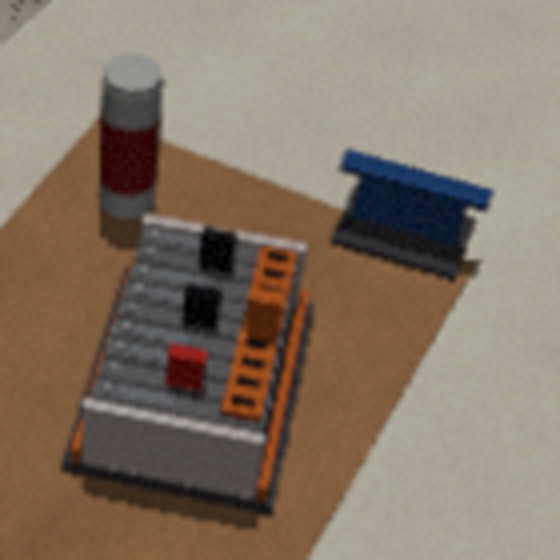

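View pics/s_cam.png

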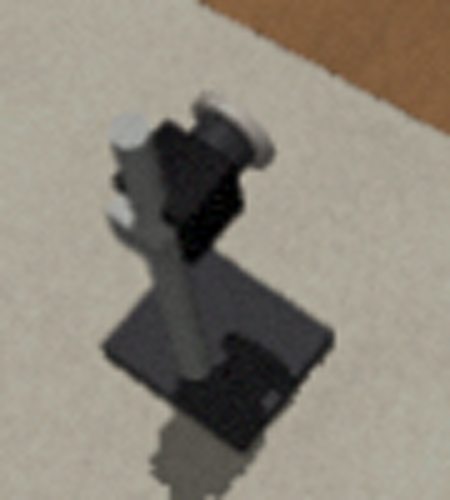

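```bash
cat >> h.py <<'E'
def warp(n,im,h,cx,cy,w,s=2):
    """plane z=h resampled; s px per mm, w half-size mm; image right=-y, down=-x"""
    N=int(2*w*s); v,u=np.mgrid[:N,:N]
    X=cx-(v-N/2)/s/1000; Y=cy-(u-N/2)/s/1000
    p=proj(n,np.stack([X.ravel(),Y.ravel(),np.full(X.size,h)],1)).astype(np.float32).reshape(N,N,2)
    return cv2.remap(im,p[...,0],p[...,1],cv2.INTER_CUBIC)
def px2w(u,v,cx,cy,w,s=2):
    N=int(2*w*s); return cx-(v-N/2)/s/1000, cy-(u-N/2)/s/1000
E
python3 - <<'E'
from h import *
for n in("top","side"):
    i=np.load(n+"_i0.npy");P=np.load(n+"_P0.npy")
    hsv=cv2.cvtColor(i,cv2.COLOR_BGR2HSV)
    z=P[...,2]
    def st(name,m):
        Q=P[m]; Q=Q[np.isfinite(Q[:,0])]
        if len(Q)<3: print(n,name,len(Q));return
        c=np.median(Q,0); rect=cv2.minAreaRect((Q[:,:2]*1000).astype(np.float32))
        mu=Q.mean(0);w,V=np.linalg.eigh(np.cov(Q[:,:2].T)); ang=np.degrees(np.arctan2(V[1,1],V[0,1]))
        print(n,name,len(Q),"mean",np.round(mu,4),"rect",np.round(rect[0],1),np.round(rect[1],1),round(rect[2],1),"pc ang %.1f"%ang)
    H,S,V=hsv[...,0],hsv[...,1],hsv[...,2]
    org=(H<20)&(H>5)&(S>150)
    st("coverbar",org&(z>.094)&(z<.112)&(abs(P[...,0]-.5)<.2)&(abs(P[...,1])<.3))
    st("covergrip",org&(z>.13)&(z<.15)&(abs(P[...,1])<.3))
    red=((H<5)|(H>174))&(S>150)
    st("redtab",red&(z>.12)&(z<.14)&(P[...,1]>-.05)&(P[...,1]<.3))
    st("resttop",(H>95)&(H<125)&(S>120)&(z>.07)&(z<.09))
    bl=(V<50)
    st("blacktabs",bl&(z>.122)&(z<.14))
    if n=="side": print(P[262:285:3,195:235:4].round(3).tolist()[:0])
E
```

```text
top coverbar 503 mean [ 0.5025 -0.0348  0.1011] rect [502.7 -36.2] [ 33.5 199.3] 19.1 pc ang 109.3
top covergrip 59 mean [ 0.5032 -0.0355  0.1408] rect [503.2 -35.8] [29.2 15.9] 18.8 pc ang -159.3
top redtab 50 mean [0.5277 0.0469 0.1304] rect [514.8  18. ] [95.4 27.1] 67.0 pc ang 67.1
top resttop 414 mean [ 0.4763 -0.2761  0.0791] rect [479.3 267.4] [ 246.2 1198.8] 4.9 pc ang 96.7
top blacktabs 140 mean [ 0.5902 -0.0778  0.1306] rect [428.9 -40.4] [142.5 702.5] 72.1 pc ang 149.6
side coverbar 307 mean [ 0.4977 -0.0208  0.1005] rect [520.8 -26.2] [ 72.7 201.1] 19.5 pc ang 109.6
side covergrip 81 mean [ 1.2952 -0.0447  0.1366] rect [1463.4   18.1] [ 382.9 1928.7] 82.5 pc ang 179.1
side redtab 45 mean [0.5271 0.0548 0.1277] rect [527.5  53.5] [30.3 18.3] 10.9 pc ang -160.3
side resttop 187 mean [ 0.4788 -0.309   0.0775] rect [ 479.6 -309.8] [143.   34.9] 10.4 pc ang -169.8
side blacktabs 162 mean [ 0.3642 -0.1476  0.1299] rect [1212.  -630.7] [2377.  1415.3] 0.1 pc ang -174.5
[]
```

```bash
python3 - <<'E'
from h import *
for n in("top","side"):
    i=np.load(n+"_i0.npy");P=np.load(n+"_P0.npy")
    hsv=cv2.cvtColor(i,cv2.COLOR_BGR2HSV)
    X,Y,z=P[...,0],P[...,1],P[...,2]
    H,S,V=hsv[...,0],hsv[...,1],hsv[...,2]
    def st(name,m):
        m=m&np.isfinite(z)
        k,lab,stt,_=cv2.connectedComponentsWithStats(m.astype(np.uint8),connectivity=8)
        if k<2: print(n,name,"none");return
        for b in np.argsort(-stt[1:,4])[:3]+1:
            Q=P[lab==b]
            if len(Q)<15: continue
            rect=cv2.minAreaRect((Q[:,:2]*1000).astype(np.float32))
            print(n,name,len(Q),"mean",np.round(Q.mean(0),4),"rect",np.round(rect[0],1),np.round(rect[1],1),round(rect[2],1))
    near=(X>.3)&(X<.7)
    red=((H<7)|(H>174))&(S>130)
    st("redtab",red&(z>.12)&(z<.142)&near)
    st("rest",(H>95)&(H<125)&(S>120)&(z>.068)&(z<.092)&near)
    st("blk",(V<60)&(z>.12)&(z<.142)&near)
    st("bar",(H<20)&(H>5)&(S>130)&(z>.092)&(z<.112)&near)
    st("grip",(H<20)&(H>5)&(S>130)&(z>.13)&(z<.152)&near)
    st("camfoot",(V<90)&(z>.004)&(z<.025)&(Y>.3))
    st("cam",(z>.16)&(z<.24)&(Y>.3)&(Y<1)&(X>.3))
    st("camring",(z>.16)&(z<.24)&(Y>.3)&(Y<1)&(X>.3)&(V>90))
    st("post",(z>.285)&(z<.31)&(Y>.3)&(Y<1)&(X>.3))
E
```

```text
top redtab 49 mean [0.5284 0.0501 0.1306] rect [528.3  50. ] [29.8 13.5] 20.0
top rest 399 mean [ 0.4804 -0.3149  0.079 ] rect [ 479.6 -315.6] [147.3  27.5] 10.3
top blk 56 mean [ 0.5775 -0.0862  0.1306] rect [577.7 -86.5] [31.  14.6] 16.9
top blk 53 mean [ 0.5542 -0.0184  0.1306] rect [554.4 -18.4] [31.1 14.2] 18.2
top bar 271 mean [0.4852 0.0145 0.101 ] rect [484.9  12.1] [34.3 96.3] 19.1
top bar 255 mean [ 0.5213 -0.0878  0.1011] rect [519.3 -85.1] [34.6 96.1] 19.4
top bar 152 mean [0.5904 0.8166 0.0986] rect [600.6 815.8] [ 51.1 192.5] 84.1
top grip 60 mean [ 0.503  -0.0355  0.1409] rect [503.2 -35.8] [29.2 15.9] 18.8
top camfoot 723 mean [0.5367 0.4926 0.013 ] rect [536.5 500.9] [107.6  91.5] 0.3
top camfoot 257 mean [0.632  0.8175 0.0152] rect [632.4 817.4] [241.7   9.4] 7.6
top camfoot 243 mean [0.6499 0.879  0.0201] rect [655.6 880.7] [178.3  30.5] 3.9
top cam 551 mean [0.5374 0.4856 0.2174] rect [536.4 493.8] [87.9 49.6] 89.9
top camring 46 mean [0.537  0.4572 0.2208] rect [536.4 457.1] [ 7.7 43.7] 88.3
top camring 17 mean [0.5527 0.5298 0.2161] rect [554.4 529.9] [10.9 15.7
[... 754 characters left out ...]
.5005 -0.032   0.1376] rect [500.8 -34.9] [29.5 22.2] 13.0
side grip 39 mean [ 0.3354 -1.3447  0.1422] rect [  336.6 -1346.8] [30.2 71.5] 78.0
side camfoot 884 mean [0.5271 0.5079 0.0134] rect [534.8 506.7] [ 92.6 108.9] 88.8
side camfoot 301 mean [0.6873 0.8445 0.0206] rect [679.3 843.4] [141.9  30.8] 12.7
side camfoot 36 mean [0.7286 0.9101 0.0211] rect [726.7 910. ] [29.2 12.2] 15.2
side cam 668 mean [0.5282 0.5012 0.213 ] rect [535.1 497.3] [51.3 85.7] 0.9
side camring 63 mean [0.5324 0.4598 0.2192] rect [536.  459.3] [51.   9.5] 1.8
side camring 47 mean [0.5467 0.5359 0.2064] rect [545.8 536.8] [12.1 29.7] 66.4
side post 66 mean [0.5358 0.5248 0.2924] rect [537.5 523.5] [18.9 21.3] 13.9
```

```bash
python3 - <<'E'
from h import *
from scipy.optimize import least_squares
for n in("top","side"):
    i=np.load(n+"_i0.npy");P=np.load(n+"_P0.npy")
    V=i.max(2);X,Y,z=P[...,0],P[...,1],P[...,2]
    m=(z>.14)&(z<.25)&(Y>.43)&(Y<.468)&(X>.45)&(X<.62)
    Q=P[m]; v=V[m]
    print(n,len(Q),"y pct",np.percentile(Q[:,1],[0,3,10,25,50,75]).round(4),"z",np.percentile(Q[:,2],[0,2,50,98,100]).round(4),"x",np.percentile(Q[:,0],[0,2,50,98,100]).round(4))
    B=Q[v>85]
    f=least_squares(lambda p:np.hypot(B[:,0]-p[0],B[:,2]-p[1])-.026,[.536,.2],loss="soft_l1",f_scale=.003)
    print(len(B),f.x.round(4),np.abs(f.fun).mean(), np.percentile(B[:,1],[0,5,25,50,75,95]).round(4))
    vs,us=np.where(m)
    if n=="side":
        for a in range(vs.min(),vs.max()+1): print(a,' '.join("%3d/%3.0f/%3.0f"%(V[a,b],1000*Y[a,b],1000*z[a,b]) if m[a,b] else "    .      " for b in range(us.min(),us.max()+1)))
E
```

```text
top 148 y pct [0.4499 0.4505 0.4511 0.4524 0.4547 0.459 ] z [0.1827 0.1868 0.2136 0.2257 0.2266] x [0.5115 0.5144 0.5364 0.5611 0.5612]
47 [0.5362 0.1981] 0.0013922616617988435 [0.4534 0.454  0.4551 0.4571 0.4593 0.4604]
side 114 y pct [0.4544 0.4557 0.4565 0.459  0.4626 0.4636] z [0.1786 0.1872 0.2159 0.2255 0.2264] x [0.5101 0.5108 0.5277 0.5584 0.5614]
67 [0.5366 0.1985] 0.0010421517500341186 [0.4544 0.4557 0.4579 0.4601 0.4624 0.4636]
258     .           .       147/456/213 152/456/218 153/455/218     .           .           .           .           .           .           .           .           .           .           .           .      
259     .           .       130/462/221 139/461/223 150/460/225 155/458/223 158/456/222 168/455/225     .           .           .           .           .           .           .           .           .      
260     .       112/462/213 106/463/219 128/463/222 153/462/224 156/461/224 161/459/223 166/457/224 171/457/226     .           .           .           .           .           .           .           .      
261 118/464/207  79/462/206  78/4
[... 1964 characters left out ...]
   .           .        31/466/204  72/463/202  82/463/205  74/462/205  85/459/202
271     .           .           .           .           .           .           .           .           .           .           .           .        35/466/198  70/463/196  74/463/199  71/462/200 102/459/197
272     .           .           .           .           .           .           .           .           .           .           .           .        53/464/187  67/463/189  71/464/195  82/462/195     .      
273     .           .           .           .           .           .           .           .           .           .           .           .       103/463/179  84/464/186  93/463/187     .           .
```

```bash
python3 - <<'E'
from h import *
n="top"
i=np.load(n+"_i0.npy");P=np.load(n+"_P0.npy")
V=i.max(2);X,Y,z=P[...,0],P[...,1],P[...,2]
m=(z>.1)&(z<.25)&(Y>.43)&(Y<.475)&(X>.45)&(X<.62)
vs,us=np.where(m)
print(us.min())
for a in range(vs.min(),vs.max()+1): print(a,' '.join("%3d/%3.0f/%3.0f"%(V[a,b],1000*Y[a,b],1000*z[a,b]) if m[a,b] else "    .      " for b in range(us.min(),us.max()+1)))
# camera-foot edges for yaw
f=(z>.004)&(z<.025)&(V<90)&(Y>.42)&(Y<.56)&(X>.46)&(X<.62)
Q=P[f]
for k in range(3): 
  pass
rows=np.unique(np.where(f)[0])
E=np.array([[X[a][f[a]][-1],Y[a][f[a]].min()] for a in rows[3:-3]])
p=np.polyfit(E[:,0],E[:,1],1);print("foot front edge slope deg",np.degrees(np.arctan(p[0])),p)
E
```

```text
113
213     .           .           .           .           .           .           .        62/461/205  70/459/204  72/455/206  69/453/204     .           .      
214     .           .           .           .           .           .        75/462/211  95/458/213 100/455/214  84/454/209  66/454/201  59/454/192     .      
215     .           .           .           .           .           .       104/460/215 116/457/218 107/454/220  73/454/211  57/455/198  53/455/187     .      
216     .           .        33/474/207  30/472/206  27/468/208  59/462/218 112/460/217 128/456/219  97/454/217  60/454/208  44/452/208  28/452/199  47/454/183
217     .        41/474/214  41/471/216  34/470/211  25/467/211  85/461/220 121/459/220 132/456/220  85/454/219  40/453/213  34/453/204  22/452/199  28/451/191
218     .        44/474/213  42/471/214  42/469/214  32/466/213 115/460/223 135/459/219 139/455/222  87/455/214  34/452/214  22/452/207  38/451/199  33/452/187
219     .        42/474/215  44/472/212  42/469/212  46/465/216 127/459/226 141/458/220 132/455/222  84/456/211  41/451/217  33/452/206 
[... 1315 characters left out ...]
         .        23/474/202  19/472/201  26/470/198 104/461/216 122/457/221 113/455/220  83/455/213  43/454/205  26/453/201  25/452/195     .      
229     .           .           .           .           .        68/462/213  98/459/214 112/456/217  76/455/210  52/455/202  50/455/192  51/455/184     .      
230     .           .           .           .           .           .        82/459/215 100/457/212  81/455/211  65/454/204  63/453/199     .           .      
231     .           .           .           .           .           .           .        66/460/203     .        56/454/205     .           .           .      
foot front edge slope deg -0.8062146453898026 [-0.01407203  0.46492893]
```

```bash
cat >> h.py <<'E'
from scipy.spatial.transform import Rotation as R
def tgt(ang): # tool down, tool x at world angle ang deg
    a=np.radians(ang); x=np.array([np.cos(a),np.sin(a),0]); z=np.array([0,0,-1.]); return np.c_[x,np.cross(z,x),z]
def plan(pos,ang):
    s=r.read_state(); A=R.from_quat(s["eef_rot"]).as_matrix()
    d=A.T@(np.array(pos)-s["ee_pos"]); rv=np.degrees(R.from_matrix(A.T@tgt(ang)).as_rotvec())
    print("t %.2f pos"%s["time"],s["ee_pos"].round(4),"ang %.2f tilt %.2f"%(np.degrees(np.arctan2(A[1,0],A[0,0])),np.degrees(np.arccos(-A[2,2]))),"w %.4f"%s["width"],"F",s["ft_force"].round(1),"j",s["joint_positions"].round(2))
    print("turn",rv.round(2),"shift",d.round(4),"rows>=%.1f"%max(np.linalg.norm(d)/.0625,np.linalg.norm(rv)/10.7))
    for f in (.2,.4,.6,.8,1): print(f,(rv*f).round(1),(d*f).round(3))
E
python3 -c "
from h import *
plan([.503,-.036,.2],-70.5)"
```

```text
t 0.10 pos [ 0.1374 -0.6093  0.1928] ang -77.29 tilt 0.07 w 0.0874 F [-0.1  0.6  0.2] j [ 1.33  0.33 -0.06  1.46  0.02  1.35 -0.09]
turn [ 0.    0.07 -6.79] shift [-0.4788 -0.4828 -0.0066] rows>=10.9
0.2 [ 0.   0.  -1.4] [-0.096 -0.097 -0.001]
0.4 [ 0.   0.  -2.7] [-0.192 -0.193 -0.003]
0.6 [ 0.   0.  -4.1] [-0.287 -0.29  -0.004]
0.8 [ 0.   0.1 -5.4] [-0.383 -0.386 -0.005]
1 [ 0.   0.1 -6.8] [-0.479 -0.483 -0.007]
```

>>> carry_out(increments="0 0 -1 -0.03 -0.03 -0.005 0.087; 0 0 -2 -0.07 -0.07 -0.007 0.087; 0 0 -3 -0.11 -0.11 -0.007 0.087; 0 0 -4 -0.15 -0.15 -0.007 0.087; 0 0 -5 -0.19 -0.19 -0.007 0.087", squeeze=30)

```text
time: 0.72
ee_pos: [0.2816, -0.3804, 0.1999]
eef_rot: [0.808, -0.59, -0.001, -0.0]
ft_force: [1.5, -0.8, 0.1]
width: 0.087
```

```bash
python3 -c "
from h import *
plan([.503,-.036,.2],-70.5)"
```

```text
t 0.72 pos [ 0.2816 -0.3804  0.1999] ang -72.26 tilt 0.08 w 0.0870 F [ 1.5 -0.8  0.1] j [ 1.1   0.01 -0.26  1.82  0.    1.31 -0.42]
turn [ 0.01  0.08 -1.76] shift [-2.605e-01 -3.158e-01  2.000e-04] rows>=6.6
0.2 [ 0.   0.  -0.4] [-0.052 -0.063  0.   ]
0.4 [ 0.   0.  -0.7] [-0.104 -0.126  0.   ]
0.6 [ 0.   0.  -1.1] [-0.156 -0.19   0.   ]
0.8 [ 0.   0.1 -1.4] [-0.208 -0.253  0.   ]
1 [ 0.   0.1 -1.8] [-0.261 -0.316  0.   ]
```

>>> carry_out(increments="0 0 -1 -0.036 -0.044 0 0.087; 0 0 -1.8 -0.074 -0.09 0 0.087; 0 0 -1.8 -0.112 -0.136 0 0.087; 0 0 -1.8 -0.15 -0.182 0 0.087; 0 0 -1.8 -0.188 -0.228 0 0.087")

```text
time: 1.35
ee_pos: [0.442, -0.1301, 0.2001]
eef_rot: [0.817, -0.577, -0.0, -0.0]
ft_force: [0.7, -1.8, 0.4]
width: 0.0872
```

```bash
python3 -c "
from h import *
plan([.503,-.036,.2],-70.5)"
```

```text
t 1.35 pos [ 0.442  -0.1301  0.2001] ang -70.47 tilt 0.06 w 0.0872 F [ 0.7 -1.8  0.4] j [ 0.79 -0.01 -0.6   1.84 -0.    1.31 -1.03]
turn [0.01 0.06 0.03] shift [-0.0683 -0.0889  0.0001] rows>=1.8
0.2 [0. 0. 0.] [-0.014 -0.018  0.   ]
0.4 [0. 0. 0.] [-0.027 -0.036  0.   ]
0.6 [0. 0. 0.] [-0.041 -0.053  0.   ]
0.8 [0. 0. 0.] [-0.055 -0.071  0.   ]
1 [0.  0.1 0. ] [-0.068 -0.089  0.   ]
```

>>> carry_out(increments="0 0 0 -0.02 -0.028 0 0.087; 0 0 0 -0.045 -0.06 0 0.087; 0 0 0 -0.068 -0.089 0 0.087; 0 0 0 -0.068 -0.089 0.02 0.06; 0 0 0 -0.068 -0.089 0.035 0.06")

```text
time: 1.98
ee_pos: [0.5027, -0.0361, 0.164]
eef_rot: [0.817, -0.577, -0.001, 0.0]
ft_force: [0.1, 0.2, -0.0]
width: 0.0742
```

```bash
python3 - <<'E'
from h import *
im,d=r.camera("top"); crop(im,230,150,390,290,5,"pics/t1.png")
im2,d2=r.camera("side"); crop(im2,240,100,390,240,5,"pics/s1.png")
plan([.503,-.036,.108],-70.5)
E
```

```text
t 2.08 pos [ 0.5018 -0.0368  0.1633] ang -70.52 tilt 0.22 w 0.0669 F [ 0.6 -0.   0.7] j [ 0.64  0.15 -0.71  1.78  0.1   1.25 -1.32]
turn [ 0.18  0.14 -0.02] shift [-0.0002 -0.0016  0.0553] rows>=0.9
0.2 [ 0.  0. -0.] [-0.    -0.     0.011]
0.4 [ 0.1  0.1 -0. ] [-0.    -0.001  0.022]
0.6 [ 0.1  0.1 -0. ] [-0.    -0.001  0.033]
0.8 [ 0.1  0.1 -0. ] [-0.    -0.001  0.044]
1 [ 0.2  0.1 -0. ] [-0.    -0.002  0.055]
```

View pics/t1.png

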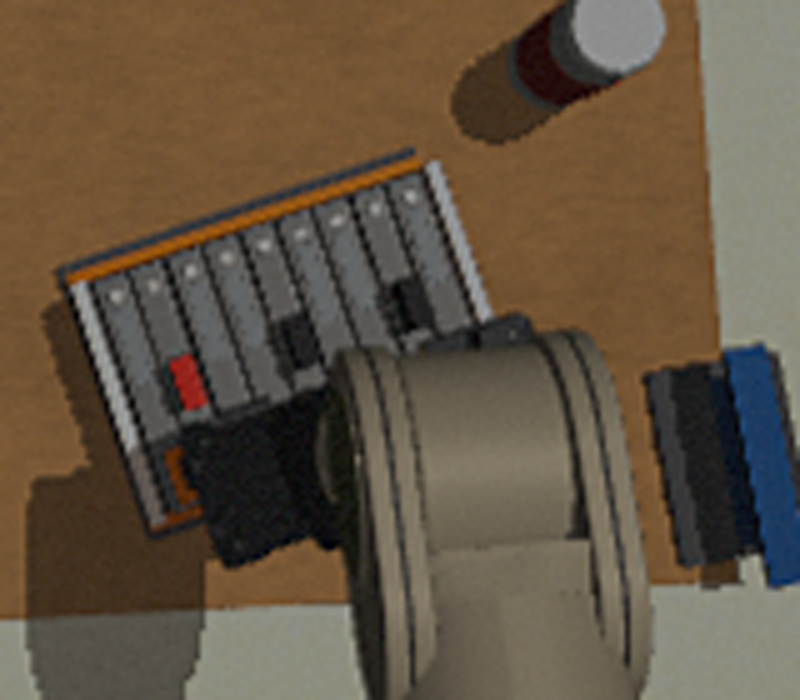

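View pics/s1.png

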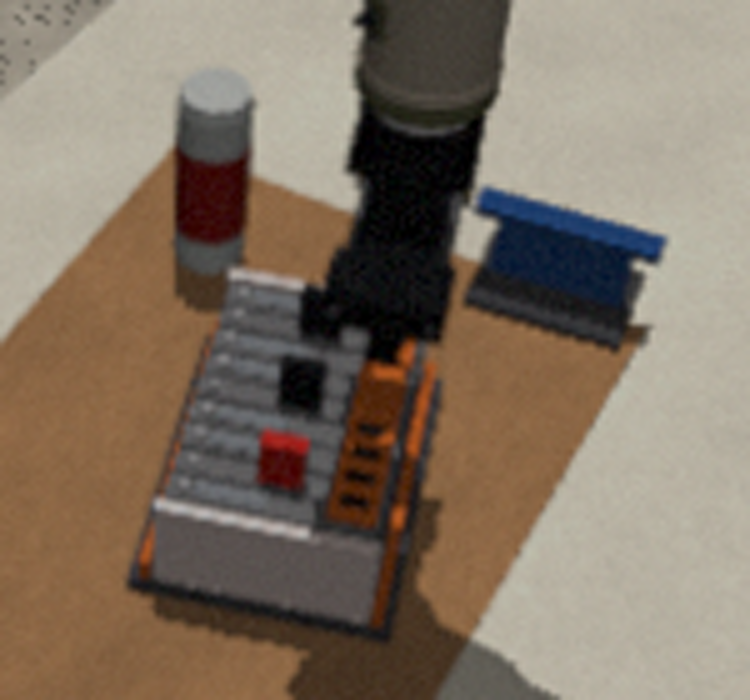

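```bash
python3 - <<'E'
from h import *
s=r.read_state();A=R.from_quat(s["eef_rot"]).as_matrix();p=s["ee_pos"]
for k in(-.037,0,.037):
    q=p+A[:,0]*k
    print(k,q.round(3),((proj("side",q)-[240,100])*5).round(), ((proj("top",q)-[230,150])*5).round())
print(((proj("side",[[.503,-.036,.142],[.503,-.036,.102]])-[240,100])*5).round())
im,d=r.camera("side")
im=cv2.convertScaleAbs(im,alpha=3,beta=20); crop(im,280,110,350,190,8,"pics/s2.png")
E
```

```text
-0.037 [ 0.489 -0.002  0.163] [[378. 381.]] [[278. 450.]]
0 [ 0.502 -0.037  0.163] [[387. 342.]] [[338. 429.]]
0.037 [ 0.514 -0.072  0.163] [[395. 305.]] [[398. 408.]]
[[381. 364.]
 [375. 403.]]
```

View pics/s2.png

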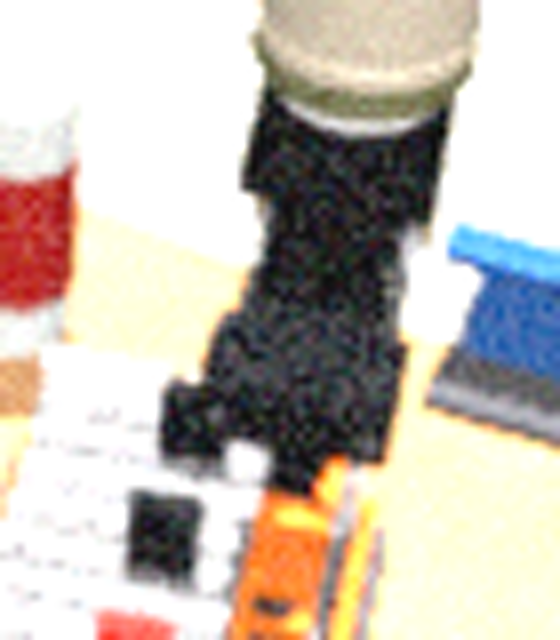

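>>> carry_out(increments="0.2 0.1 0 0 -0.001 0.02 0.05; 0.2 0.1 0 0 -0.001 0.045 0.05; 0.2 0.1 0 0 -0.001 0.055 0.04; 0.2 0.1 0 0 -0.001 0.055 0; 0.2 0.1 0 0 -0.001 0.055 0", squeeze=30)

```text
time: 2.75
ee_pos: [0.5038, -0.0365, 0.1104]
eef_rot: [0.816, -0.577, 0.001, -0.001]
ft_force: [0.5, 1.3, 0.4]
width: 0.0279
```

>>> carry_out(increments="0 0 0 0 0 0 0; 0 0 0 0 0 0 0; 0 0 0 0 0 0 0; 0 0 0 0 0 0 0; 0 0 0 0 0 -0.01 0")

```text
time: 3.38
ee_pos: [0.5032, -0.0365, 0.1203]
eef_rot: [0.816, -0.577, 0.0, -0.001]
ft_force: [0.6, -0.1, -1.2]
width: 0.0144
```

```bash
python3 - <<'E'
from h import *
im2,d2=r.camera("side"); crop(cv2.convertScaleAbs(im2,alpha=2),240,100,390,240,5,"pics/s3.png")
plan([.503,-.036,.19],-70.5)
E
```

```text
t 3.42 pos [ 0.5041 -0.0364  0.1219] ang -70.53 tilt 0.21 w 0.0143 F [1.1 0.1 1.2] j [ 0.63  0.19 -0.71  1.84  0.13  1.16 -1.35]
turn [-0.2  -0.06 -0.03] shift [-0.0007  0.0007 -0.0681] rows>=1.1
0.2 [-0. -0. -0.] [-0.     0.    -0.014]
0.4 [-0.1 -0.  -0. ] [-0.     0.    -0.027]
0.6 [-0.1 -0.  -0. ] [-0.     0.    -0.041]
0.8 [-0.2 -0.  -0. ] [-0.001  0.001 -0.054]
1 [-0.2 -0.1 -0. ] [-0.001  0.001 -0.068]
```

View pics/s3.png

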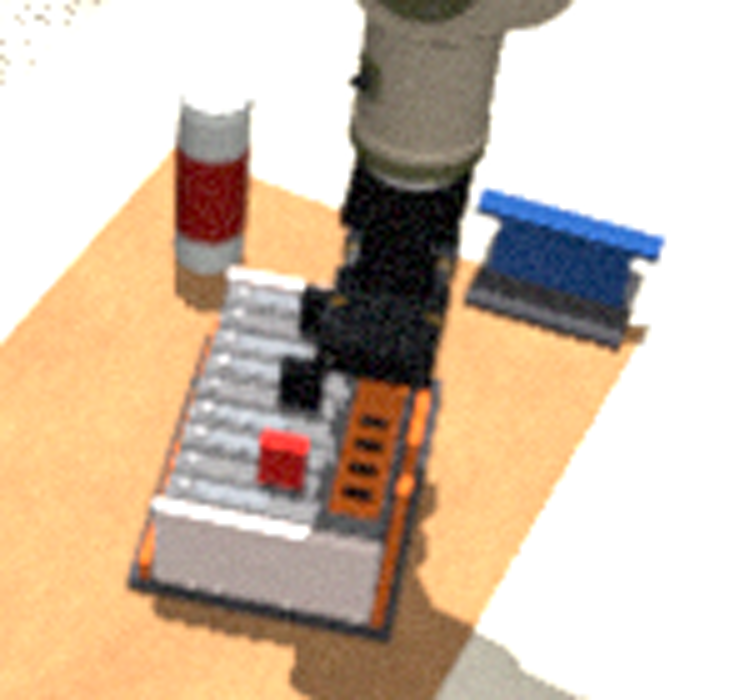

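>>> carry_out(increments="0 0 0 0 0 -0.02 0; 0 0 0 0 0 -0.045 0; 0 0 0 0 0 -0.075 0; 0 0 0 0 0 -0.105 0; 0 0 0 0 0 -0.108 0")

```text
time: 4.05
ee_pos: [0.5047, -0.0363, 0.2319]
eef_rot: [0.817, -0.577, 0.003, -0.002]
ft_force: [-0.6, 0.2, -1.8]
width: 0.0145
```

```bash
python3 - <<'E'
from h import *
im2,d2=r.camera("side"); crop(cv2.convertScaleAbs(im2,alpha=2),240,60,390,240,4,"pics/s4.png")
plan([.4796,-.3135,.23],10.3)
E
```

```text
t 4.10 pos [ 0.5042 -0.0364  0.2308] ang -70.53 tilt 0.30 w 0.0145 F [ 0.6  0.8 -1.5] j [ 0.66  0.1  -0.71  1.69  0.06  1.38 -1.29]
turn [ -0.16  -0.29 -80.83] shift [0.253  0.1155 0.0007] rows>=7.6
0.2 [ -0.   -0.1 -16.2] [0.051 0.023 0.   ]
0.4 [ -0.1  -0.1 -32.3] [0.101 0.046 0.   ]
0.6 [ -0.1  -0.2 -48.5] [0.152 0.069 0.   ]
0.8 [ -0.1  -0.2 -64.7] [0.202 0.092 0.001]
1 [ -0.2  -0.3 -80.8] [0.253 0.116 0.001]
```

View pics/s4.png

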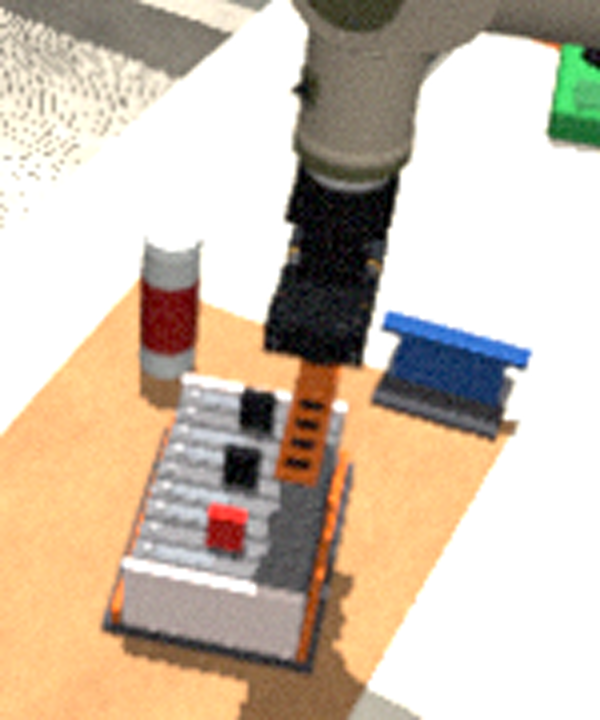

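>>> carry_out(increments="0 0 -6 0.02 0.009 0 0; 0 0 -14 0.045 0.02 0 0; 0 0 -23 0.075 0.034 0 0; 0 0 -32 0.105 0.048 0 0; 0 0 -41 0.135 0.062 0 0")

```text
time: 4.72
ee_pos: [0.4899, -0.1852, 0.2293]
eef_rot: [0.968, -0.252, 0.002, -0.001]
ft_force: [0.6, 0.0, -1.5]
width: 0.0143
```

```bash
python3 - <<'E'
from h import *
plan([.4796,-.3135,.23],10.3)
E
```

```text
t 4.72 pos [ 0.4899 -0.1852  0.2293] ang -29.22 tilt 0.20 w 0.0143 F [ 0.6  0.  -1.5] j [ 0.85  0.14 -0.63  1.65  0.08  1.38 -0.3 ]
turn [ -0.07  -0.19 -39.52] shift [ 0.0537  0.117  -0.0008] rows>=3.7
0.2 [-0.  -0.  -7.9] [ 0.011  0.023 -0.   ]
0.4 [ -0.   -0.1 -15.8] [ 0.021  0.047 -0.   ]
0.6 [ -0.   -0.1 -23.7] [ 0.032  0.07  -0.   ]
0.8 [ -0.1  -0.2 -31.6] [ 0.043  0.094 -0.001]
1 [ -0.1  -0.2 -39.5] [ 0.054  0.117 -0.001]
```

>>> carry_out(increments="0 0 -8 0.011 0.024 0 0; 0 0 -16 0.022 0.048 0 0; 0 0 -24 0.033 0.072 0 0; 0 -0.1 -32 0.044 0.096 0 0; 0 -0.2 -39 0.053 0.116 0 0")

```text
time: 5.35
ee_pos: [0.4786, -0.3131, 0.2275]
eef_rot: [0.996, 0.087, -0.001, -0.001]
ft_force: [0.8, 0.0, -1.6]
width: 0.0142
```

>>> carry_out(increments="0 0 0 0 0 0 0; 0 0 0 0 0 0.03 0; 0 0 0 0 0 0.06 0; 0 0 0 0 0 0.075 0; 0 0 0 0 0 0.075 0")

```text
time: 5.98
ee_pos: [0.4781, -0.3121, 0.1516]
eef_rot: [0.996, 0.087, -0.002, -0.002]
ft_force: [-0.9, 0.2, -1.0]
width: 0.0149
```

```bash
python3 - <<'E'
from h import *
plan([.4796,-.3135,.12],10.3)
for n in("top","side"):
    i,d=r.camera(n);P=cloud(n,d);np.save(n+"_P1.npy",P);np.save(n+"_i1.npy",i)
    hsv=cv2.cvtColor(i,cv2.COLOR_BGR2HSV)
    X,Y,z=P[...,0],P[...,1],P[...,2]
    H,S,V=hsv[...,0],hsv[...,1],hsv[...,2]
    m=(H<20)&(H>5)&(S>130)&(z>.11)&(z<.18)&(X>.3)&(X<.7)&(Y<-.2)&(Y>-.45)
    Q=P[m];print(n,len(Q),Q.mean(0).round(4),cv2.minAreaRect((Q[:,:2]*1000).astype(np.float32)), np.percentile(Q[:,2],[5,50,95]).round(4))
    A=np.c_[Q[:,:2]-Q[:,:2].mean(0),np.ones(len(Q))];print("plane",np.linalg.lstsq(A,Q[:,2],rcond=None)[0])
    m=(H>95)&(H<125)&(S>120)&(z>.068)&(z<.092)&(X>.3)&(X<.7)&(Y<-.2)&(Y>-.45)
    Q=P[m];print(n,"rest",len(Q),cv2.minAreaRect((Q[:,:2]*1000).astype(np.float32)),Q.mean(0).round(4))
    crop(cv2.convertScaleAbs(i,alpha=2),*((320,190,440,290) if n=="top" else (280,80,400,180)),6,f"pics/{n}5.png")
E
```

```text
t 5.97 pos [ 0.4781 -0.3121  0.1516] ang 9.98 tilt 0.30 w 0.0149 F [-0.9  0.2 -1. ] j [ 1.    0.3  -0.59  1.63  0.17  1.26  0.54]
turn [-0.25  0.16 -0.32] shift [0.0014 0.0018 0.0316] rows>=0.5
0.2 [-0.1  0.  -0.1] [0.    0.    0.006]
0.4 [-0.1  0.1 -0.1] [0.001 0.001 0.013]
0.6 [-0.2  0.1 -0.2] [0.001 0.001 0.019]
0.8 [-0.2  0.1 -0.3] [0.001 0.001 0.025]
1 [-0.3  0.2 -0.3] [0.001 0.002 0.032]
top 430 [ 0.4795 -0.3056  0.1431] ((477.3510437011719, -309.5542297363281), (198.00570678710938, 32.29322052001953), 8.270402908325195) [0.1374 0.1415 0.1604]
plane [-0.02303002  0.11551483  0.14305055]
top rest 182 ((477.9013671875, -307.78582763671875), (145.58087158203125, 12.855692863464355), 9.747733116149902) [ 0.4795 -0.3075  0.0783]
side 336 [ 0.4776 -0.3064  0.1437] ((479.871337890625, -311.6136474609375), (195.13449096679688, 42.898529052734375), 10.420350074768066) [0.1364 0.1418 0.1652]
plane [-0.02310061  0.10752376  0.14366765]
side rest 189 ((479.7394714355469, -309.1539611816406), (140.46807861328125, 36.0073356628418), 9.217703819274902) [ 0.4779 -0.309   0.0771]
```

View pics/top5.png

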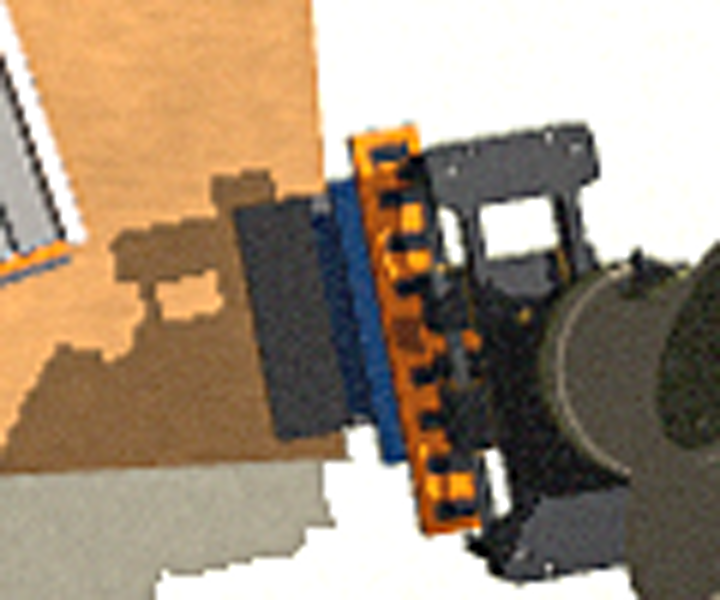

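View pics/side5.png

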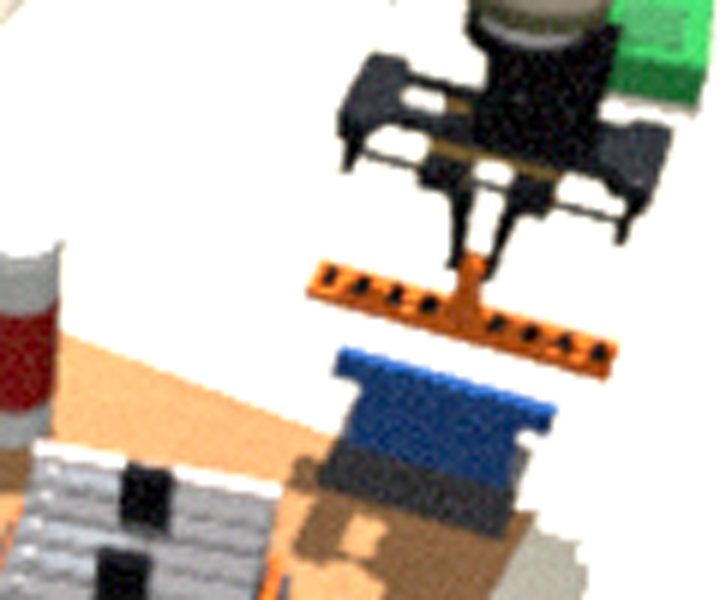

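```bash
python3 - <<'E'
from h import *
cx,cy=.48,-.313
W=[]
for n in("top","side"):
    w=warp(n,np.load(n+"_i0.npy"),.08,cx,cy,100); W.append(w)
    hsv=cv2.cvtColor(w,cv2.COLOR_BGR2HSV);b=(hsv[...,0]>95)&(hsv[...,0]<125)&(hsv[...,1]>120)
    print(n,np.percentile(hsv[...,2][b],[5,25,50,75,95]))
    for t in (90,100,110,120):
        m=(b&(hsv[...,2]>t)).astype(np.uint8); m=cv2.morphologyEx(m,cv2.MORPH_OPEN,np.ones((5,5)))
        k,l,s,_=cv2.connectedComponentsWithStats(m); 
        if k<2: continue
        j=1+np.argmax(s[1:,4]); v,u=np.where(l==j)
        q=np.stack(px2w(u,v,cx,cy,100),1)*1000
        print(t,len(q),cv2.minAreaRect(q.astype(np.float32)),q.mean(0).round(1))
cv2.imwrite("pics/rw.png",cv2.convertScaleAbs(np.hstack(W),alpha=1.8))
for n in("top","side"):
    i=np.load(n+"_i1.npy");P=np.load(n+"_P1.npy");hsv=cv2.cvtColor(i,cv2.COLOR_BGR2HSV)
    X,Y,z=P[...,0],P[...,1],P[...,2];H,S=hsv[...,0],hsv[...,1]
    m=(H<20)&(H>5)&(S>130)&(z>.134)&(z<.15)&(X>.3)&(X<.7)&(Y<-.2)&(Y>-.45)
    Q=P[m];print(n,"bar",cv2.minAreaRect((Q[:,:2]*1000).astype(np.float32)))
    A=np.c_[Q[:,:2]-Q[:,:2].mean(0),np.ones(len(Q))];print("plane",np.linalg.lstsq(A,Q[:,2],rcond=None)[0])
E
```

```text
top [ 28.  76.  92.  95. 102.]
90 12004 ((480.481201171875, -315.3160095214844), (145.80294799804688, 24.94038200378418), 10.619654655456543) [ 484.3 -314.3]
100 97 ((473.25, -306.5), (3.0, 7.5), 90.0) [ 473.1 -306.5]
110 30 ((519.25, -297.5), (2.0, 2.5), 90.0) [ 519.2 -297.5]
side [ 42.  46.  49.  96. 103.]
90 11345 ((479.6119689941406, -310.4471130371094), (144.14739990234375, 22.59921646118164), 10.933816909790039) [ 479.7 -310.9]
100 648 ((449.53485107421875, -312.96575927734375), (23.145612716674805, 12.45270824432373), 13.570435523986816) [ 449.1 -312.5]
top bar ((477.3510437011719, -309.5542297363281), (198.00570678710938, 32.29322052001953), 8.270402908325195)
plane [-1.33556156e-05 -1.76100191e-02  1.41257034e-01]
side bar ((479.871337890625, -311.6136474609375), (195.13449096679688, 42.898529052734375), 10.420350074768066)
plane [ 8.92645773e-05 -3.58305301e-02  1.41351636e-01]
```

View pics/rw.png

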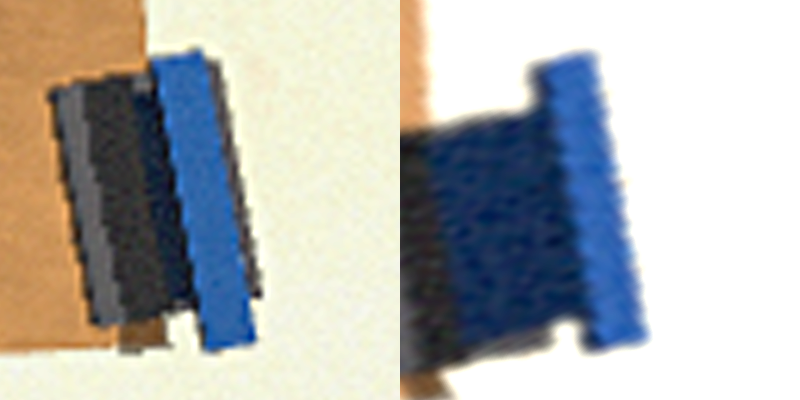

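```bash
python3 - <<'E'
from h import *
cx,cy=.48,-.313
W=[]
for n in("top","side"):
    a=warp(n,np.load(n+"_i1.npy"),.1432,cx,cy,110,3.4)
    W.append(cv2.convertScaleAbs(a,alpha=1.8)); np.save(n+"_w1.npy",a)
o=np.hstack(W); print(o.shape)
cv2.imwrite("pics/cw.png",cv2.resize(o[:, :],(800,400)) if False else o[:,:][:600, :][:, ::1][:,:1496:2][::2])
cv2.imwrite("pics/cw_t.png",W[0][:600*2][::1,::1][74:674,0:748]);cv2.imwrite("pics/cw_s.png",W[1][74:674,0:748])
E
```

```text
(748, 1496, 3)
```

View pics/cw_t.png

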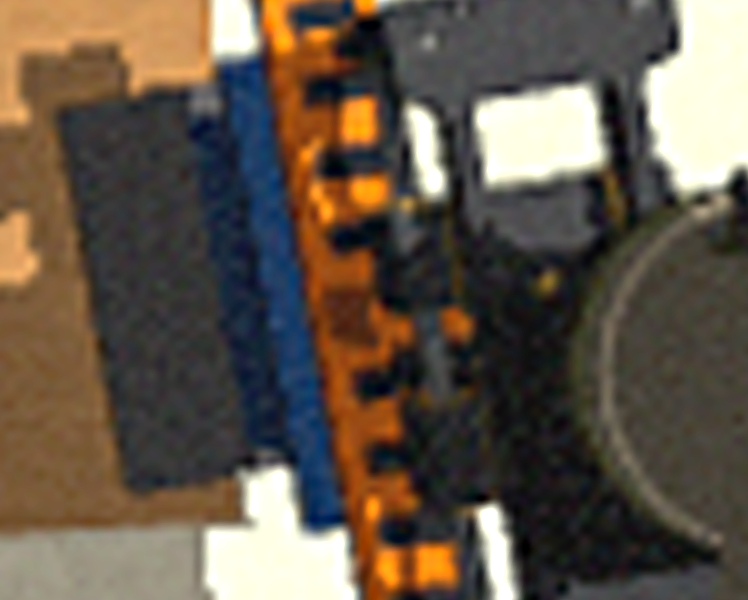

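View pics/cw_s.png

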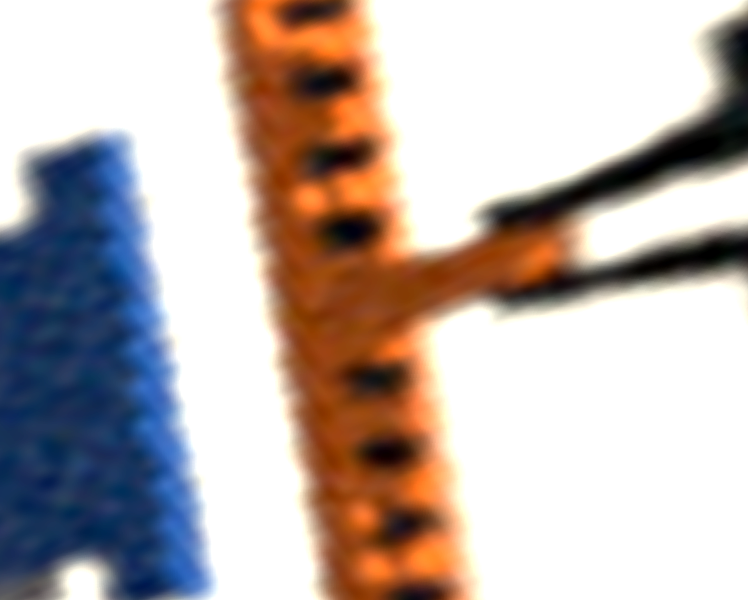

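```bash
cat > prof.py <<'E'
from h import *
def prof(n,im,h,c,ang,half,ts,mask):
    """fit line to edges; for each along coordinate, extents of mask along normal. returns t, lo, hi (mm, rel c; normal = left of ang dir)"""
    a=np.radians(ang);e=np.array([np.cos(a),np.sin(a)]);nn=np.array([-np.sin(a),np.cos(a)])
    s=np.arange(-half,half,.25); T,S=np.meshgrid(ts,s,indexing="ij")
    XY=np.array(c)*1000+T[...,None]*e+S[...,None]*nn
    p=proj(n,np.c_[XY.reshape(-1,2)/1000,np.full(T.size,h)]).astype(np.float32).reshape(*T.shape,2)
    w=cv2.remap(im,p[...,0],p[...,1],cv2.INTER_LINEAR)
    m=mask(w); return T,S,m,w
E
python3 - <<'E'
from prof import *
c=(.48,-.313)
hs=lambda w:cv2.cvtColor(w,cv2.COLOR_BGR2HSV)
blue=lambda t:(lambda w:(hs(w)[...,0]>95)&(hs(w)[...,0]<125)&(hs(w)[...,1]>120)&(hs(w)[...,2]>t))
org=lambda w:(hs(w)[...,0]<20)&(hs(w)[...,0]>3)&(hs(w)[...,1]>120)&(hs(w)[...,2]>30)
def fit(name,T,S,m):
    lo=[];hi=[];t=[]
    for k in range(len(T)):
        if m[k].sum()>40: t.append(T[k,0]);lo.append(S[k][m[k]].min());hi.append(S[k][m[k]].max())
    t=np.array(t)
    for nm,v in(("lo",lo),("hi",hi)):
        v=np.array(v);p=np.polyfit(t,v,1);rs=abs(v-np.polyval(p,t));g=rs<2.5*np.median(rs)+.3;p=np.polyfit(t[g],v[g],1)
        print(name,nm,"off %.2f slope %.2f deg"%(p[1],np.degrees(np.arctan(p[0]))),"t %.0f..%.0f n%d"%(t.min(),t.max(),g.sum()))
for n in("top","side"):
    i0=np.load(n+"_i0.npy");i1=np.load(n+"_i1.npy")
    fit(n+" rest",*prof(n,i0,.08,c,10.4,30,np.arange(-85,86,3),blue(70))[:3])
    fit(n+" bar",*prof(n,i1,.1432,c,10.4,30,np.arange(-110,111,3),org)[:3])
    # along ends
    for nm,im,h,mk in(("rest",i0,.08,blue(70)),("bar",i1,.1432,org)):
        T,S,m,w=prof(n,im,h,c,10.4,8 if nm=="rest" else 10,np.arange(-120,121,.5),mk)
        f=m.mean(1)>.4; print(nm,"ends",T[f,0].min(),T[f,0].max())
E
```

```text
top rest lo off -14.87 slope -0.25 deg t -73..71 n48
top rest hi off 9.75 slope 0.23 deg t -73..71 n49
top bar lo off -7.88 slope -1.70 deg t -101..97 n44
top bar hi off 18.89 slope -0.33 deg t -101..97 n58
rest ends -74.0 72.0
bar ends -101.0 97.0
side rest lo off -7.27 slope 0.25 deg t -70..71 n45
side rest hi off 14.90 slope 0.57 deg t -70..71 n47
side bar lo off -11.59 slope -0.43 deg t -98..97 n60
side bar hi off 27.07 slope -0.18 deg t -98..97 n63
rest ends -71.0 71.0
bar ends -98.0 97.5
```

>>> carry_out(increments="-0.2 0.1 -0.4 0.0005 0 0.015 0; -0.2 0.1 -0.4 0.0005 0 0.03 0; -0.2 0.1 -0.4 0.0005 0 0.044 0; -0.2 0.1 -0.4 0.0005 0 0.049 0; -0.2 0.1 -0.4 0.0005 0 0.049 0")

```text
time: 6.7
ee_pos: [0.4794, -0.3125, 0.104]
eef_rot: [0.996, 0.091, 0.0, 0.0]
ft_force: [0.3, 0.0, -0.9]
width: 0.0146
```

```bash
python3 -c "
from h import *
plan([.4786,-.312,.0984],10.4)"
```

```text
t 6.70 pos [ 0.4794 -0.3125  0.104 ] ang 10.39 tilt 0.06 w 0.0146 F [ 0.3  0.  -0.9] j [ 0.99  0.34 -0.59  1.69  0.2   1.17  0.53]
turn [ 0.04 -0.04 -0.01] shift [-0.0007 -0.0006  0.0056] rows>=0.1
0.2 [ 0. -0. -0.] [-0.    -0.     0.001]
0.4 [ 0. -0. -0.] [-0.    -0.     0.002]
0.6 [ 0. -0. -0.] [-0.    -0.     0.003]
0.8 [ 0. -0. -0.] [-0.001 -0.001  0.005]
1 [ 0. -0. -0.] [-0.001 -0.001  0.006]
```

>>> carry_out(increments="0 0 0 0 0 0.002 0; 0 0 0 0 0 0.003 0; 0 0 0 0 0 0.004 0; 0 0 0 0 0 0.005 0; 0 0 0 0 0 0.0055 0")

```text
time: 7.32
ee_pos: [0.4795, -0.3128, 0.0993]
eef_rot: [0.996, 0.09, 0.0, 0.001]
ft_force: [-3.4, 1.5, 8.2]
width: 0.0145
```

```bash
python3 -c "
from h import *
plan([.4786,-.312,.0984],10.4)
im2,d2=r.camera('side'); crop(cv2.convertScaleAbs(im2,alpha=2),280,80,400,180,6,'pics/s6.png')
"
```

```text
t 7.33 pos [ 0.4795 -0.3128  0.0993] ang 10.38 tilt 0.10 w 0.0145 F [-3.4  1.5  8.2] j [ 0.99  0.35 -0.59  1.7   0.21  1.16  0.53]
turn [ 0.08 -0.05 -0.02] shift [-0.0007 -0.0009  0.0009] rows>=0.0
0.2 [ 0. -0. -0.] [-0. -0.  0.]
0.4 [ 0. -0. -0.] [-0. -0.  0.]
0.6 [ 0. -0. -0.] [-0.    -0.001  0.001]
0.8 [ 0.1 -0.  -0. ] [-0.001 -0.001  0.001]
1 [ 0.1 -0.  -0. ] [-0.001 -0.001  0.001]
```

View pics/s6.png

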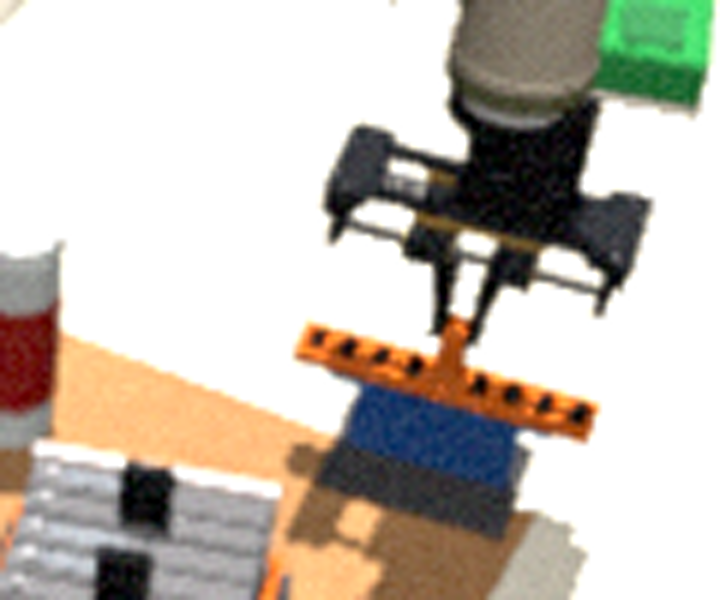

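>>> carry_out(increments="0 0 0 0 0 0 0.016; 0 0 0 0 0 0 0.02; 0 0 0 0 0 0 0.03; 0 0 0 0 0 0 0.04; 0 0 0 0 0 -0.002 0.05")

```text
time: 8.0
ee_pos: [0.4794, -0.3127, 0.1012]
eef_rot: [0.996, 0.09, 0.0, 0.001]
ft_force: [1.2, 0.1, -0.2]
width: 0.0425
```

```bash
python3 -c "
from h import *
plan([.4786,-.312,.2],10.4)
im2,d2=r.camera('side'); crop(cv2.convertScaleAbs(im2,alpha=2),280,80,400,180,6,'pics/s7.png')
"
```

```text
t 8.00 pos [ 0.4794 -0.3127  0.1012] ang 10.38 tilt 0.08 w 0.0425 F [ 1.2  0.1 -0.2] j [ 0.99  0.34 -0.59  1.69  0.21  1.16  0.53]
turn [ 0.07 -0.04 -0.02] shift [-0.0006 -0.0007 -0.0988] rows>=1.6
0.2 [ 0. -0. -0.] [-0.   -0.   -0.02]
0.4 [ 0. -0. -0.] [-0.   -0.   -0.04]
0.6 [ 0. -0. -0.] [-0.    -0.    -0.059]
0.8 [ 0.1 -0.  -0. ] [-0.    -0.001 -0.079]
1 [ 0.1 -0.  -0. ] [-0.001 -0.001 -0.099]
```

View pics/s7.png

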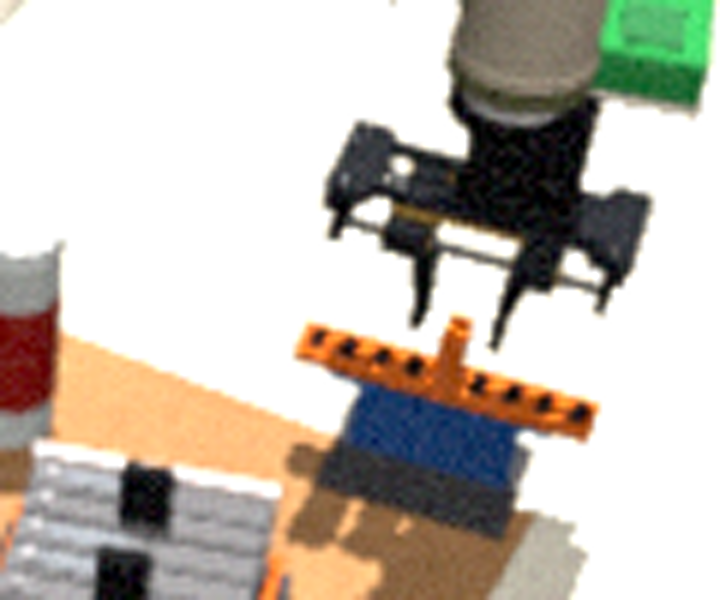

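>>> carry_out(increments="0 0 0 0 0 -0.02 0.05; 0 0 0 0 0 -0.045 0.055; 0 0 0 0 0 -0.075 0.06; 0 0 0 0 0 -0.105 0.06; 0 0 0 0 0 -0.109 0.06")

```text
time: 8.68
ee_pos: [0.4805, -0.3131, 0.2129]
eef_rot: [0.996, 0.09, 0.002, 0.002]
ft_force: [-0.1, -0.1, -0.8]
width: 0.0596
```

```bash
python3 -c "
from h import *
plan([.5283,.050,.21],109.5)
"
```

```text
t 8.68 pos [ 0.4805 -0.3131  0.2129] ang 10.38 tilt 0.32 w 0.0596 F [-0.1 -0.1 -0.8] j [ 1.    0.26 -0.6   1.55  0.15  1.37  0.57]
turn [ 3.600e-01  6.000e-02 -9.912e+01] shift [ 0.1124 -0.3485  0.0018] rows>=9.3
0.2 [  0.1   0.  -19.8] [ 0.022 -0.07   0.   ]
0.4 [  0.1   0.  -39.6] [ 0.045 -0.139  0.001]
0.6 [  0.2   0.  -59.5] [ 0.067 -0.209  0.001]
0.8 [  0.3   0.  -79.3] [ 0.09  -0.279  0.001]
1 [  0.4   0.1 -99.1] [ 0.112 -0.349  0.002]
```

>>> carry_out(increments="0 0 -8 0.009 -0.025 0 0.06; 0 0 -17 0.02 -0.06 0 0.06; 0 0 -26 0.03 -0.095 0 0.06; 0 0 -36 0.041 -0.13 0 0.06; 0 0 -46 0.052 -0.165 0 0.06")

```text
time: 9.3
ee_pos: [0.5016, -0.1402, 0.2117]
eef_rot: [0.88, 0.475, 0.001, 0.002]
ft_force: [1.1, 0.1, -0.3]
width: 0.06
```

```bash
python3 -c "
from h import *
plan([.5283,.050,.21],109.5)
"
```

```text
t 9.30 pos [ 0.5016 -0.1402  0.2117] ang 56.70 tilt 0.28 w 0.0600 F [ 1.1  0.1 -0.3] j [ 0.92  0.16 -0.8   1.68  0.12  1.35  1.08]
turn [  0.23   0.18 -52.8 ] shift [ 0.1736 -0.0821  0.0011] rows>=4.9
0.2 [  0.    0.  -10.6] [ 0.035 -0.016  0.   ]
0.4 [  0.1   0.1 -21.1] [ 0.069 -0.033  0.   ]
0.6 [  0.1   0.1 -31.7] [ 0.104 -0.049  0.001]
0.8 [  0.2   0.1 -42.2] [ 0.139 -0.066  0.001]
1 [  0.2   0.2 -52.8] [ 0.174 -0.082  0.001]
```

>>> carry_out(increments="0 0 -10 0.032 -0.016 0 0.06; 0 0 -20 0.066 -0.032 0 0.06; 0 0 -30 0.1 -0.047 0 0.06; 0 0 -40 0.132 -0.063 0 0.06; 0 0 -49 0.162 -0.077 0 0.06")

```text
time: 9.93
ee_pos: [0.5259, 0.0387, 0.2105]
eef_rot: [0.602, 0.799, -0.001, 0.002]
ft_force: [0.1, -0.3, 0.3]
width: 0.0603
```

```bash
python3 - <<'E'
from prof import *
plan([.5283,.050,.16],109.5)
for n in("top","side"):
    i,d=r.camera(n);P=cloud(n,d);np.save(n+"_P2.npy",P);np.save(n+"_i2.npy",i)
    hsv=cv2.cvtColor(i,cv2.COLOR_BGR2HSV)
    X,Y,z=P[...,0],P[...,1],P[...,2];H,S,V=hsv[...,0],hsv[...,1],hsv[...,2]
    g=(H<20)&(H>3)&(S>120)&(X>.3)&(X<.7)&(Y<-.2)&(Y>-.45)
    for a,b in((.08,.1),(.12,.14)):
        Q=P[g&(z>a)&(z<b)];
        if len(Q)<5: continue
        A=np.c_[Q[:,:2]-Q[:,:2].mean(0),np.ones(len(Q))];print(n,len(Q),cv2.minAreaRect((Q[:,:2]*1000).astype(np.float32)),"plane",np.linalg.lstsq(A,Q[:,2],rcond=None)[0].round(4))
    crop(cv2.convertScaleAbs(i,alpha=2),*((230,150,400,290) if n=="top" else (240,80,390,230)),4.4 if n=="top" else 4,f"pics/{n}8.png")
E
```

```text
t 9.93 pos [0.5259 0.0387 0.2105] ang 106.03 tilt 0.26 w 0.0603 F [ 0.1 -0.3  0.3] j [ 0.73  0.23 -1.01  1.65  0.2   1.37  1.54]
turn [ 0.1   0.24 -3.47] shift [0.0104 0.0054 0.0505] rows>=0.8
0.2 [ 0.   0.  -0.7] [0.002 0.001 0.01 ]
0.4 [ 0.   0.1 -1.4] [0.004 0.002 0.02 ]
0.6 [ 0.1  0.1 -2.1] [0.006 0.003 0.03 ]
0.8 [ 0.1  0.2 -2.8] [0.008 0.004 0.04 ]
1 [ 0.1  0.2 -3.5] [0.01  0.005 0.051]
top 548 ((479.7480163574219, -313.20599365234375), (198.39129638671875, 35.844173431396484), 10.452788352966309) plane [-0.0058  0.0194  0.0891]
top 57 ((479.7029113769531, -312.9284973144531), (15.292572975158691, 28.76268196105957), 0.07590480893850327) plane [ 0.0116 -0.069   0.1285]
side 329 ((479.8818359375, -308.9849548339844), (196.64874267578125, 41.4066276550293), 10.656156539916992) plane [ 0.0035 -0.0219  0.0877]
side 26 ((479.4512634277344, -309.99639892578125), (14.468001365661621, 30.874385833740234), 12.823826789855957) plane [-0.0438 -0.1319  0.1278]
```

View pics/top8.png

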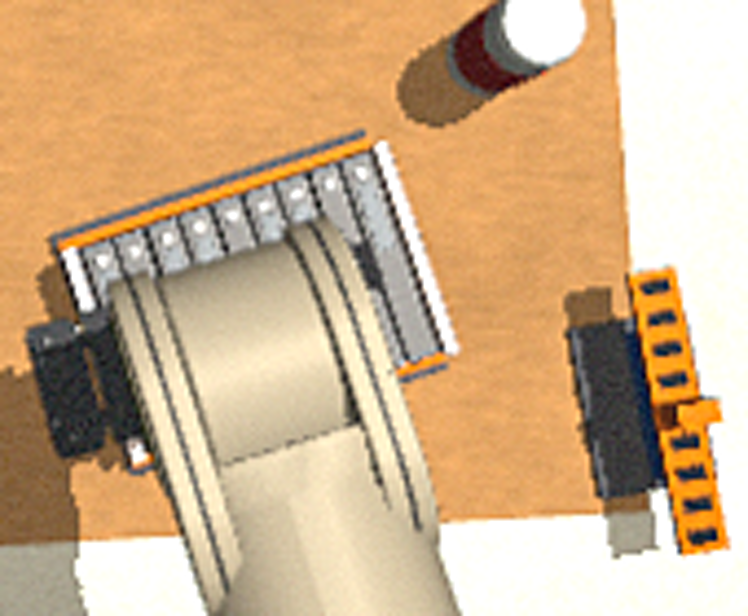

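View pics/side8.png

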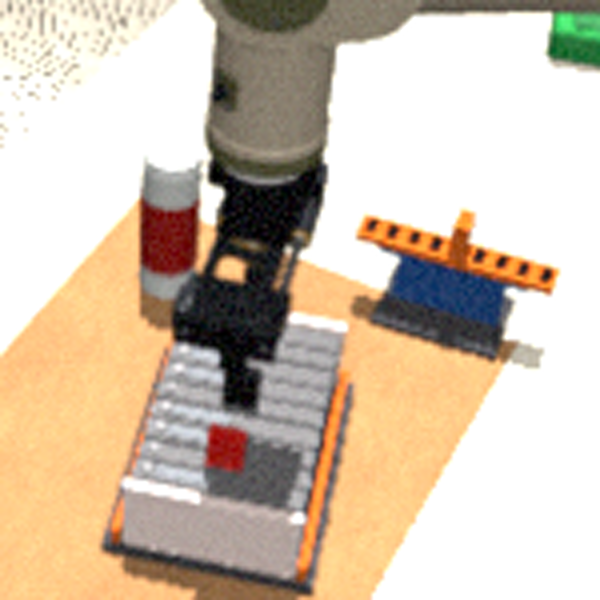

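>>> carry_out(increments="0.1 0.2 -2 0.005 0.003 0 0.06; 0.1 0.2 -3.5 0.0105 0.0055 0.01 0.06; 0.1 0.2 -3.5 0.0105 0.0055 0.04 0.05; 0.1 0.2 -3.5 0.0105 0.0055 0.065 0.045; 0.1 0.2 -3.5 0.0105 0.0055 0.065 0.045")

```text
time: 10.65
ee_pos: [0.5269, 0.0525, 0.1437]
eef_rot: [0.576, 0.818, -0.0, -0.002]
ft_force: [-0.2, -1.4, 0.6]
width: 0.046
```

```bash
python3 - <<'E'
from h import *
plan([.5283,.0503,.097],109.5)
im2,d2=r.camera("side"); crop(cv2.convertScaleAbs(im2,alpha=3,beta=10),270,140,340,210,8,"pics/s9.png")
s=r.read_state();A=R.from_quat(s["eef_rot"]).as_matrix();p=s["ee_pos"]
for k in(-.025,0,.025): print(k,((proj("side",p+A[:,0]*k)-[270,140])*8).round())
E
```

```text
t 10.65 pos [0.5269 0.0525 0.1437] ang 109.72 tilt 0.20 w 0.0460 F [-0.2 -1.4  0.6] j [ 0.68  0.31 -1.    1.74  0.27  1.25  1.53]
turn [-0.16 -0.12  0.22] shift [-0.0026  0.0007  0.0467] rows>=0.7
0.2 [-0. -0.  0.] [-0.001  0.     0.009]
0.4 [-0.1 -0.   0.1] [-0.001  0.     0.019]
0.6 [-0.1 -0.1  0.1] [-0.002  0.     0.028]
0.8 [-0.1 -0.1  0.2] [-0.002  0.001  0.037]
1 [-0.2 -0.1  0.2] [-0.003  0.001  0.047]
-0.025 [[226. 319.]]
0 [[214. 362.]]
0.025 [[202. 406.]]
```

View pics/s9.png

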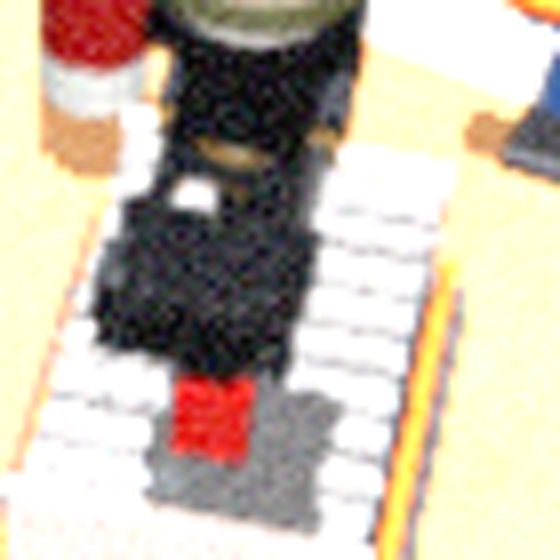

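```bash
python3 - <<'E'
from h import *
im,d=r.camera("side");P=cloud("side",d)
print(((proj("side",[[.5283,.05,.132],[.5283,.05,.092],[.5283,.057,.132],[.5283,.057,.092]])-[270,140])*8).round())
V=im.max(2)
for v in range(178,202): print(v,' '.join("%3d:%3.0f,%3.0f,%3.0f"%(im[v,u,2],*(1000*P[v,u])) for u in range(290,308,2)))
E
```

```text
[[215. 378.]
 [208. 439.]
 [206. 388.]
 [200. 450.]]
178   8:505,146,279  25:498,147,284  13:494,144,284  20:488,142,286  32:484,138,285  18:480,133,283  13:474,132,286  13:469,129,285  21:465,124,284
179  12:505,147,276  14:498,146,279  15:494,143,279  12:488,142,282  18:483,139,282  15:477,138,285  21:473,134,284  11:468,131,285  27:463,129,286
180   7:505,146,270   8:500,142,270   4:493,144,276   5:488,141,276  18:482,140,279  19:477,138,281  13:472,135,281   6:466,135,285  43:463,128,281
181   8:508,139,258   4:500,142,265   0:493,143,271   5:488,140,271   7:483,138,272  14:477,137,275  11:471,135,277  11:466,133,279  55:462,129,277
182   5:507,140,255  14:503,137,255   2:497,135,257  16:488,140,268   4:483,137,268   5:477,137,272   9:471,135,273  11:466,134,275  61:462,129,273
183   3:509,136,245   3:502,138,252   9:496,136,254  13:489,137,259  13:484,135,260   8:480,129,258  14:472,132,266  14:466,132,270  52:461,129,270
184  25:506,141,248  21:502,138,248   6:496,136,249   6:490,135,252  13:483,135,256   2:480,129,253  12:473,129,258  14:468,126,257  47:463,123,258
185  57:570
[... 1804 characters left out ...]
:529, 63, 93  67:523, 60, 94  63:518, 55, 92  60:511, 53, 95  48:508, 45, 89  41:502, 40, 89  42:496, 37, 90
198  53:539, 71, 88  42:536, 63, 84  41:528, 63, 89  46:522, 60, 89  40:517, 55, 88  46:511, 53, 90  46:505, 48, 90  42:499, 45, 90  48:494, 41, 89
199  56:536, 77, 92  50:530, 73, 92  41:525, 68, 90  44:521, 62, 87  38:515, 59, 88  44:508, 57, 91  42:503, 52, 89  43:498, 48, 89  46:491, 46, 92
200  53:534, 80, 90  55:529, 76, 90  49:523, 71, 89  40:517, 68, 90  45:512, 63, 89  48:507, 59, 88  43:502, 53, 86  47:495, 52, 89  47:489, 49, 91
201  48:531, 86, 94  51:526, 81, 92  45:520, 77, 92  44:515, 72, 90  47:511, 65, 86  42:504, 63, 89  45:499, 58, 87  49:492, 58, 92  40:488, 52, 89
```

```bash
python3 - <<'E'
from h import *
# P1: TCP (.4781,-.3121,.1516), ang 10, w .0149 ; side view
i=np.load("side_i1.npy");P=np.load("side_P1.npy")
V=i.max(2)
t=np.array([.4781,-.3121,.1516]);e=np.array([np.cos(np.radians(10)),np.sin(np.radians(10)),0])
q=P-t; a=q@e; h=q[...,2]
m=(abs(a)<.05)&(h<.08)&(h>-.03)&(abs(q[...,1]-a*e[1])<.03)
vs,us=np.where(m)
for v in range(vs.min(),vs.max()+1,1): print(v,' '.join("%3.0f,%3.0f:%3d"%(a[v,u]*1000,h[v,u]*1000,V[v,u]) if m[v,u] else "     .     " for u in range(346,372,2)))
E
```

```text
111      .           .           .           .           .           .           .           .           .           .           .           .           .     
112      .           .           .           .           .           .           .           .           .           .           .           .           .     
113      .           .           .           .           .           .       12, 77: 30      .           .           .           .           .           .     
114      .           .           .           .           .           .           .           .           .           .           .           .           .     
115      .           .           .           .           .       17, 71:  0   9, 74: 77      .           .           .           .           .           .     
116      .           .           .           .           .       16, 69:  0   9, 70:105      .           .      -13, 79:  3      .           .           .     
117      .           .           .           .           .       15, 63:  4   9, 57:106      .           .      -14, 75:  0 -20, 76:127     
[... 2834 characters left out ...]
9: 79 -22,-10: 61 -29, -9: 83 -36, -7: 70 -43, -7:  8      .     
136      .           .           .           .           .       -2,-17: 97  -9,-14: 80 -17,-10: 82 -24, -9: 88 -30,-11: 87 -37,-10: 77 -44, -9: 27      .     
137      .           .           .           .           .           .      -10,-19:110 -17,-16: 87 -25,-14: 79 -32,-11: 83 -39,-12: 85 -46,-12: 79      .     
138      .           .           .           .           .           .           .           .      -26,-17:110 -33,-16: 83 -40,-13: 76 -47,-12: 87      .     
139      .           .           .           .           .           .           .           .           .           .      -41,-12:107 -48,-14: 84      .
```

>>> carry_out(increments="-0.1 -0.1 0.2 -0.002 0.0007 0.015 0.046; -0.2 -0.1 0.2 -0.0024 0.0007 0.035 0.046; -0.2 -0.1 0.2 -0.0024 0.0007 0.045 0.046; -0.2 -0.1 0.2 -0.0024 0.0007 0.048 0.046; -0.2 -0.1 0.2 -0.0024 0.0007 0.048 0.046", squeeze=45)

```text
time: 11.38
ee_pos: [0.5301, 0.0513, 0.0984]
eef_rot: [0.577, 0.817, 0.002, 0.002]
ft_force: [0.4, 0.3, 0.1]
width: 0.0461
```

```bash
python3 - <<'E'
from h import *
plan([.5283,.0503,.096],109.5)
im2,d2=r.camera("side"); crop(cv2.convertScaleAbs(im2,alpha=3,beta=10),270,140,340,210,8,"pics/s10.png")
E
```

```text
t 11.38 pos [0.5301 0.0513 0.0984] ang 109.54 tilt 0.27 w 0.0461 F [0.4 0.3 0.1] j [ 0.65  0.36 -0.98  1.79  0.32  1.16  1.49]
turn [0.27 0.04 0.04] shift [-0.0003 -0.002   0.0024] rows>=0.0
0.2 [0.1 0.  0. ] [-0. -0.  0.]
0.4 [0.1 0.  0. ] [-0.    -0.001  0.001]
0.6 [0.2 0.  0. ] [-0.    -0.001  0.001]
0.8 [0.2 0.  0. ] [-0.    -0.002  0.002]
1 [0.3 0.  0. ] [-0.    -0.002  0.002]
```

View pics/s10.png

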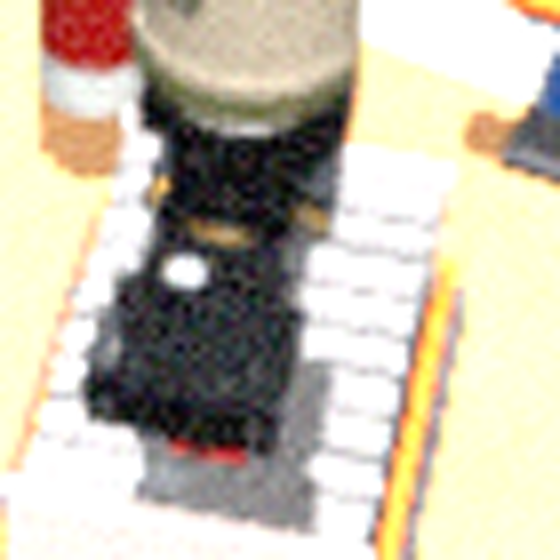

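>>> carry_out(increments="0.2 0 0 0 -0.0015 0.0015 0.03; 0.2 0 0 0 -0.0015 0.002 0; 0.2 0 0 0 -0.0015 0.002 0; 0.2 0 0 0 -0.0015 0.002 0; 0.2 0 0 0 -0.0015 0.002 0", squeeze=45)

```text
time: 12.05
ee_pos: [0.5289, 0.0507, 0.0966]
eef_rot: [0.577, 0.817, 0.0, 0.001]
ft_force: [0.3, 0.0, -0.8]
width: 0.0135
```

>>> carry_out(increments="0 0 0 0 0 0 0; 0 0 0 0 0 0 0; 0 0 0 0 0 -0.003 0; 0 0 0 0 0 -0.008 0; 0 0 0 0 0 -0.015 0")

```text
time: 12.68
ee_pos: [0.5286, 0.0507, 0.1119]
eef_rot: [0.577, 0.817, 0.0, 0.001]
ft_force: [0.3, -0.2, -2.5]
width: 0.0131
```

```bash
python3 - <<'E'
from h import *
plan([.5283,.0503,.21],109.5)
im2,d2=r.camera("side"); crop(cv2.convertScaleAbs(im2,alpha=3,beta=10),270,140,340,210,8,"pics/s11.png")
E
```

```text
t 12.68 pos [0.5286 0.0507 0.1119] ang 109.53 tilt 0.08 w 0.0131 F [ 0.3 -0.2 -2.5] j [ 0.66  0.34 -0.99  1.77  0.31  1.19  1.5 ]
turn [0.07 0.04 0.03] shift [-0.0003 -0.0003 -0.0981] rows>=1.6
0.2 [0. 0. 0.] [-0.   -0.   -0.02]
0.4 [0. 0. 0.] [-0.    -0.    -0.039]
0.6 [0. 0. 0.] [-0.    -0.    -0.059]
0.8 [0.1 0.  0. ] [-0.    -0.    -0.079]
1 [0.1 0.  0. ] [-0.    -0.    -0.098]
```

View pics/s11.png

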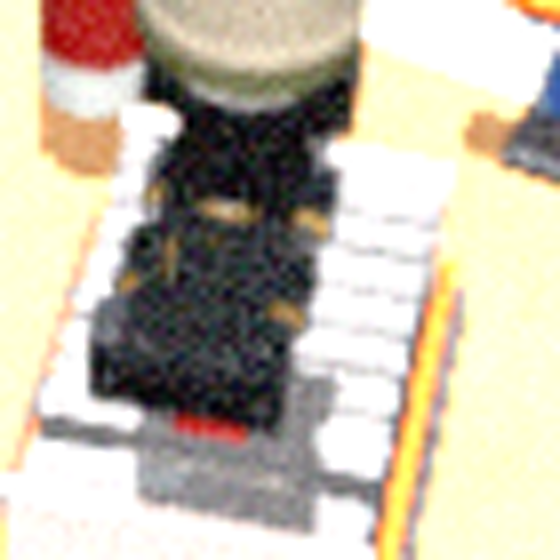

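>>> carry_out(increments="0 0 0 0 0 -0.015 0; 0 0 0 0 0 -0.03 0; 0 0 0 0 0 -0.045 0; 0 0 0 0 0 -0.06 0; 0 0 0 0 0 -0.075 0")

```text
time: 13.35
ee_pos: [0.529, 0.0509, 0.189]
eef_rot: [0.577, 0.817, 0.001, 0.001]
ft_force: [0.2, 0.6, -4.3]
width: 0.0134
```

>>> carry_out(increments="0 0 0 0 0 -0.015 0; 0 0 0 0 0 -0.03 0; 0 0 0 0 0 -0.045 0; 0 0 0 0 0 -0.057 0; 0 0 0 0 0 -0.058 0")

```text
time: 13.98
ee_pos: [0.5293, 0.051, 0.2479]
eef_rot: [0.577, 0.817, 0.001, 0.002]
ft_force: [0.1, -0.7, -3.9]
width: 0.0132
```

```bash
python3 - <<'E'
from h import *
plan([.534,.302,.2426],89.2)
im2,d2=r.camera("side"); crop(cv2.convertScaleAbs(im2,alpha=2,beta=10),180,60,380,260,3,"pics/s12.png")
im2,d2=r.camera("top"); crop(cv2.convertScaleAbs(im2,alpha=2,beta=10),80,140,400,290,2.4,"pics/t12.png")
E
```

```text
t 13.97 pos [0.5293 0.051  0.2479] ang 109.53 tilt 0.24 w 0.0132 F [ 0.1 -0.7 -3.9] j [ 0.72  0.22 -1.03  1.59  0.19  1.44  1.59]
turn [ 0.24  0.06 20.33] shift [0.235  0.0883 0.0052] rows>=4.0
0.2 [0.  0.  4.1] [0.047 0.018 0.001]
0.4 [0.1 0.  8.1] [0.094 0.035 0.002]
0.6 [ 0.1  0.  12.2] [0.141 0.053 0.003]
0.8 [ 0.2  0.  16.3] [0.188 0.071 0.004]
1 [ 0.2  0.1 20.3] [0.235 0.088 0.005]
```

View pics/s12.png

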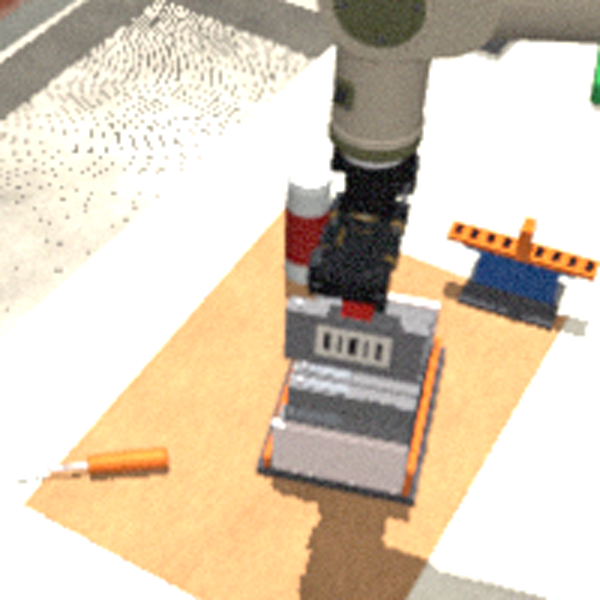

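View pics/t12.png

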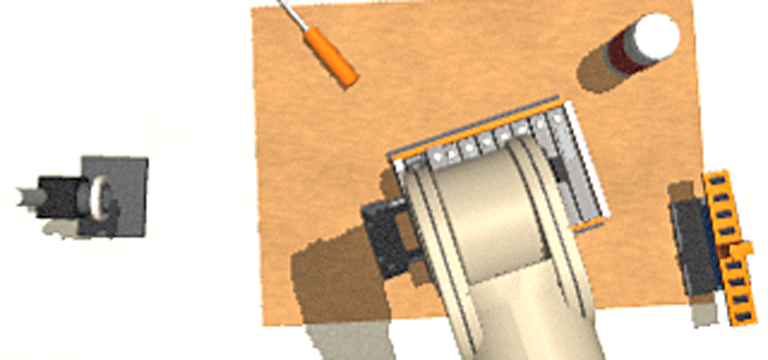

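>>> carry_out(increments="0 0 1.5 0.015 0.005 0.001 0; 0 0 3.5 0.037 0.014 0.002 0; 0 0 6 0.064 0.024 0.003 0; 0.1 0 8.5 0.092 0.035 0.003 0; 0.1 0 11 0.12 0.045 0.003 0")

```text
time: 14.7
ee_pos: [0.5308, 0.1796, 0.2429]
eef_rot: [0.653, 0.757, -0.0, 0.0]
ft_force: [0.4, -1.0, -3.4]
width: 0.0131
```

```bash
python3 - <<'E'
from h import *
plan([.534,.302,.2426],89.2)
E
```

```text
t 14.70 pos [0.5308 0.1796 0.2429] ang 98.43 tilt 0.06 w 0.0131 F [ 0.4 -1.  -3.4] j [ 0.43  0.32 -1.03  1.52  0.28  1.46  1.11]
turn [-0.01  0.06  9.23] shift [0.1206 0.0211 0.0002] rows>=2.0
0.2 [-0.   0.   1.8] [0.024 0.004 0.   ]
0.4 [-0.   0.   3.7] [0.048 0.008 0.   ]
0.6 [-0.   0.   5.5] [0.072 0.013 0.   ]
0.8 [-0.   0.1  7.4] [0.096 0.017 0.   ]
1 [-0.   0.1  9.2] [0.121 0.021 0.   ]
```

>>> carry_out(increments="0 0 2 0.026 0.004 0 0; 0 0 4 0.052 0.009 0 0; 0 0 6 0.076 0.013 0 0; 0 0 7.5 0.096 0.017 0 0; 0 0 9 0.112 0.019 0 0")

```text
time: 15.32
ee_pos: [0.5329, 0.2939, 0.2418]
eef_rot: [0.711, 0.703, -0.001, -0.0]
ft_force: [-0.4, 0.1, -4.4]
width: 0.0133
```

>>> carry_out(increments="0 0 0 0 0 0 0; 0 0 0 0 0 0 0; 0 0 0 0 0 0 0; 0 0 0 0 0 0 0; 0 0 0 0 0 0 0")

```text
time: 15.95
ee_pos: [0.533, 0.2936, 0.2418]
eef_rot: [0.711, 0.703, -0.001, 0.0]
ft_force: [0.1, 0.3, -3.7]
width: 0.0133
```

```bash
python3 - <<'E'
from h import *
plan([.534,.302,.2426],89.2)
for n in("top","side"):
    i,d=r.camera(n); P=cloud(n,d); np.save(n+"_i3.npy",i);np.save(n+"_P3.npy",P)
    b=(80,150,280,290) if n=="top" else (150,180,300,340)
    crop(cv2.convertScaleAbs(i,alpha=2,beta=10),*b,3.7,f"pics/{n}13.png")
E
```

```text
t 15.95 pos [0.533  0.2936 0.2418] ang 89.39 tilt 0.12 w 0.0133 F [ 0.1  0.3 -3.7] j [ 0.15  0.44 -0.99  1.39  0.36  1.51  0.74]
turn [-0.08  0.09  0.19] shift [ 0.0084  0.0009 -0.0008] rows>=0.1
0.2 [-0.  0.  0.] [ 0.002  0.    -0.   ]
0.4 [-0.   0.   0.1] [ 0.003  0.    -0.   ]
0.6 [-0.   0.1  0.1] [ 0.005  0.001 -0.   ]
0.8 [-0.1  0.1  0.2] [ 0.007  0.001 -0.001]
1 [-0.1  0.1  0.2] [ 0.008  0.001 -0.001]
```

View pics/top13.png

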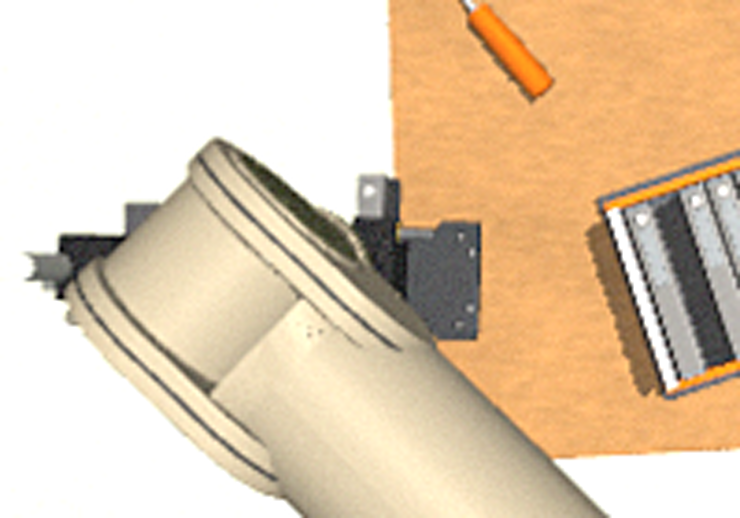

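View pics/side13.png

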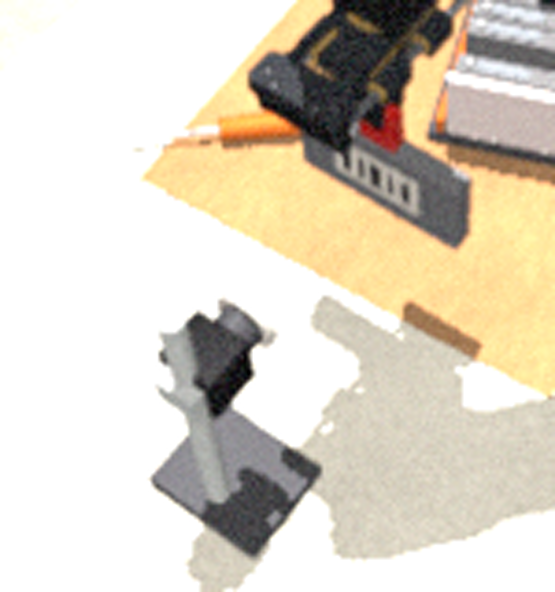

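```bash
cat > mod.py <<'E'
from h import *
def mod(P):
    X,Y,z=P[...,0],P[...,1],P[...,2]
    s=r.read_state(); t=s["ee_pos"]
    m=(abs(Y-t[1]-.01)<.025)&(z>.12)&(z<t[2]-.012)&(abs(X-t[0])<.12)
    Q=P[m]
    for k in range(4):
        A=np.c_[Q[:,0]-t[0],Q[:,2]-.2,np.ones(len(Q))];c=np.linalg.lstsq(A,Q[:,1],rcond=None)[0]
        rs=abs(A@c-Q[:,1]); Q=Q[rs<max(.006,2.5*np.median(rs))]
    rs=A@c-P[m][:len(A),1] if False else None
    q=cv2.minAreaRect((Q[:,[0,2]]*1000).astype(np.float32))
    print(len(Q),"face y at x=t,z=.2: %.4f  yaw %.2f deg lean %.2f deg"%(c[2],np.degrees(c[0]),np.degrees(c[1])),"xz rect",np.round(q[0],1),np.round(q[1],1),round(q[2],2))
    print("x pct",np.percentile(Q[:,0],[.5,99.5]).round(4),"z",np.percentile(Q[:,2],[.5,99.5]).round(4))
E
python3 - <<'E'
from mod import *
mod(np.load("side_P3.npy"))
P=np.load("top_P3.npy")
X,Y,z=P[...,0],P[...,1],P[...,2]
m=(abs(X-.536)<.1)&(Y>.38)&(Y<.6)
Q=P[m&(z>.24)]; print("arm above cam, min z",np.percentile(Q[:,2],[0,1,5,50]).round(3))
S=np.load("side_P3.npy");m=(abs(S[...,0]-.53)<.13)&(S[...,1]>.37)&(S[...,1]<.6)&(S[...,2]>.235);print("side",np.sort(S[m][:,2])[:10].round(3), m.sum())
# lens ring again from this view
i=np.load("side_i3.npy")
E
```

```text
502 face y at x=t,z=.2: 0.3054  yaw 0.76 deg lean 2.23 deg xz rect [530.3 193.2] [ 73.2 148.4] 89.36
x pct [0.4574 0.6034] z [0.1571 0.2296]
arm above cam, min z [0.24  0.241 0.246 0.288]
side [0.236 0.236 0.236 0.237 0.238 0.239 0.239 0.24  0.241 0.241] 558
```

```bash
python3 - <<'E'
from h import *
from scipy.optimize import least_squares
def face(P,i,x0,x1,ys,z0,z1,yaw0,nm):
    # coordinates rotated by yaw0 about (ys)
    a=np.radians(yaw0);c=np.array(ys)
    d=P[...,:2]-c; u=d[...,0]*np.cos(a)+d[...,1]*np.sin(a); w=-d[...,0]*np.sin(a)+d[...,1]*np.cos(a); z=P[...,2]
    m=(u>x0)&(u<x1)&(abs(w)<.012)&(z>z0)&(z<z1)
    A=np.c_[u[m],z[m]-.5*(z0+z1),np.ones(m.sum())]
    f=least_squares(lambda p:A@p-w[m],[0,0,0],loss="soft_l1",f_scale=.002)
    J=np.linalg.inv(A.T@A); s=1.4*np.median(abs(f.fun))
    print(nm,m.sum(),"off %.4f yaw %.2f lean %.2f"%(f.x[2],yaw0+np.degrees(f.x[0]),np.degrees(f.x[1])),"se deg",np.degrees(s*np.sqrt(np.diag(J))[:2]).round(2), "res",np.round(s,4))
S=np.load("side_P3.npy");i=np.load("side_i3.npy")
for z0,z1 in((.15,.245),(.165,.23),(.165,.2),(.195,.23)): face(S,i,-.08,.08,(.5305,.3054),z0,z1,0,"module %s"%z0)
S0=np.load("side_P0.npy");i0=np.load("side_i0.npy")
# pack end plate: pack centre approx from tabs: 72mm along y + -> plate near 125
a=np.radians(19.5);ey=np.array([-np.sin(a),np.cos(a)])
pc=np.array([.5544,-.0184])
for off in(.108,.114,.12): face(S0,i0,-.08,.08,pc+ey*off,.03,.08,19.5,"plate %.3f"%off)
for off in(-.004,0,): face(S0,i0,-.06,.06,(.4796-(.013+off)*np.sin(np.radians(10.4)),-.3135+(.013+off)),.03,.07,10.4+90-90,"rest?")
# module outline in image: z profile
m=(abs(S[...,1]-.3054)<.012)&(abs(S[...,0]-.53)<.1)&(S[...,2]>.12)&(S[...,2]<.26)
vs,us=np.where(m);print(np.histogram(S[m][:,2],bins=np.arange(.145,.262,.005)))
E
```

```text
module 0.15 666 off -0.0007 yaw 0.75 lean 0.18 se deg [0.1  0.15] res 0.0016
module 0.165 461 off -0.0002 yaw 0.76 lean 2.08 se deg [0.07 0.16] res 0.0011
module 0.165 274 off -0.0007 yaw 0.64 lean 2.46 se deg [0.08 0.35] res 0.001
module 0.195 223 off 0.0006 yaw 1.05 lean 0.80 se deg [0.14 0.43] res 0.0011
plate 0.108 21 off 0.0112 yaw 19.33 lean 1.29 se deg [0.18 0.76] res 0.0008
plate 0.114 373 off 0.0090 yaw 20.25 lean 0.61 se deg [0.11 0.33] res 0.0016
plate 0.120 390 off 0.0031 yaw 20.29 lean 0.75 se deg [0.1  0.32] res 0.0016
rest? 177 off -0.0040 yaw 10.59 lean 5.21 se deg [0.37 1.16] res 0.0028
rest? 160 off -0.0078 yaw 10.53 lean 4.26 se deg [0.35 1.05] res 0.0024
(array([ 0,  0, 18, 36, 38, 43, 39, 31, 48, 39, 36, 29, 29, 33, 28, 36, 32,
       61, 78, 12, 12, 13,  6]), array([0.145, 0.15 , 0.155, 0.16 , 0.165, 0.17 , 0.175, 0.18 , 0.185,
       0.19 , 0.195, 0.2  , 0.205, 0.21 , 0.215, 0.22 , 0.225, 0.23 ,
       0.235, 0.24 , 0.245, 0.25 , 0.255, 0.26 ]))
```

>>> carry_out(increments="0 0 0 0.002 0.001 0 0; 0 0 0.1 0.004 0.002 0 0; 0 0.1 0.2 0.006 0.003 -0.001 0; 0 0.1 0.2 0.0075 0.0035 -0.001 0; 0 0.1 0.2 0.0075 0.0035 -0.001 0")

```text
time: 16.68
ee_pos: [0.5364, 0.3014, 0.2428]
eef_rot: [0.712, 0.702, -0.0, -0.001]
ft_force: [-0.3, -0.4, -3.2]
width: 0.0131
```

>>> carry_out(increments="0 0 0 0 0 0 0; 0 0 0 0 0 0 0; 0 0 0 0 0 0 0; 0 0 0 0 0 0 0; 0 0 0 0 0 0 0")

```text
time: 17.3
ee_pos: [0.5364, 0.3014, 0.2428]
eef_rot: [0.712, 0.702, -0.0, -0.001]
ft_force: [-0.2, 0.5, -2.8]
width: 0.0132
```

```bash
python3 - <<'E'
from mod import *
plan([.536,.3012,.2428],89.2)
i,d=r.camera("side");P=cloud("side",d);mod(P);np.save("side_i4.npy",i);np.save("side_P4.npy",P)
# overlay predicted module box and lens
c=np.array([.534,.3012,.1982])
def box(c,sx,sy,sz,yaw=0): 
    a=np.radians(yaw);Rz=np.array([[np.cos(a),-np.sin(a),0],[np.sin(a),np.cos(a),0],[0,0,1]])
    return np.array([[x,y,z] for x in(-sx,sx) for y in(-sy,sy) for z in(-sz,sz)])@Rz.T+c
b=proj("side",box(c,.075,.01,.04,-.6))
x0,y0,s=170,180,5
im=cv2.resize(cv2.convertScaleAbs(i[180:290,170:300],alpha=2,beta=10),None,fx=s,fy=s,interpolation=2)
pts=((b-[x0,y0]+.5)*s).astype(int)
for k,l in [(0,1),(0,2),(0,4),(1,3),(1,5),(2,3),(2,6),(3,7),(4,5),(4,6),(5,7),(6,7)]: cv2.line(im,tuple(map(int,pts[k])),tuple(map(int,pts[l])),(0,255,0),1)
t=np.linspace(0,2*np.pi,40);ring=np.c_[.536+.026*np.cos(t),np.full(40,.4545),.1983+.026*np.sin(t)]
q=((proj("side",ring)-[x0,y0]+.5)*s).astype(np.int32);cv2.polylines(im,[q[:,None]],True,(255,0,255),1)
cv2.imwrite("pics/fin.png",im)
E
```

```text
t 17.30 pos [0.5364 0.3014 0.2428] ang 89.22 tilt 0.09 w 0.0132 F [-0.2  0.5 -2.8] j [ 0.12  0.45 -0.99  1.37  0.37  1.51  0.72]
turn [-0.09 -0.02  0.02] shift [-0.0002 -0.0004 -0.    ] rows>=0.0
0.2 [-0. -0.  0.] [-0. -0. -0.]
0.4 [-0. -0.  0.] [-0. -0. -0.]
0.6 [-0.1 -0.   0. ] [-0. -0. -0.]
0.8 [-0.1 -0.   0. ] [-0. -0. -0.]
1 [-0.1 -0.   0. ] [-0. -0. -0.]
485 face y at x=t,z=.2: 0.3130  yaw 0.54 deg lean 1.96 deg xz rect [534.7 194. ] [ 72.5 148.9] 88.81
x pct [0.4604 0.6072] z [0.1578 0.2295]
```

View pics/fin.png

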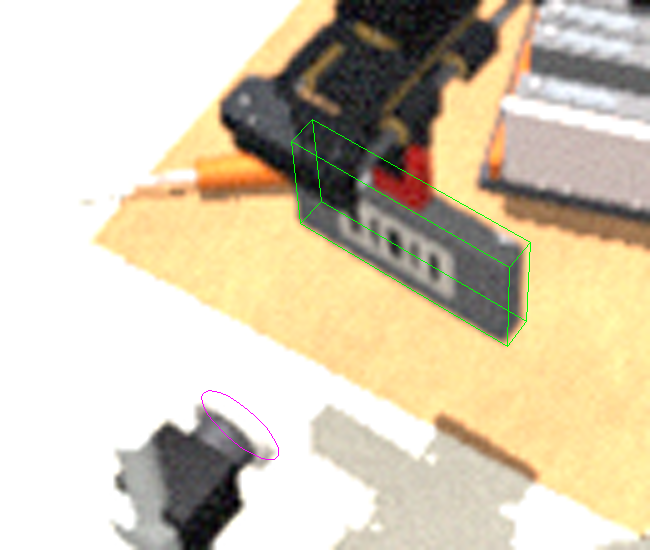

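```bash
python3 - <<'E'
from bench import r
print(abs(r.read_state()["joint_vel"]).max().round(4)); print(r.close_job())
E
```

```text
0.002
the job is handed in; nothing more can be done
None
```

I lifted the cover off, laid it on the blue rest and let go. I then pulled the red-tabbed module out and held it still in front of the inspection camera, and handed in at about 17 s of the 64 s allowed. No verdict was reported.

- **Cover:** after release it lay level on the rest, centred to about 1–2 mm and aligned with it to about 0.3°.
- **Module:** I estimate its centre 149–150 mm from the lens. It is within about 2 mm of the lens axis sideways and in height, and square to the lens to about 1°. It was still at hand-in, with joint speeds at most 0.002 rad/s. The spray can, screwdriver, other modules and camera stand look untouched in the pictures.

These checks disagreed or left doubt:

- **The two cameras:** they differ by 2–5 mm along y. I worked from positions relative to the lens and rest within one camera, and used the robot's own reading as a check.
- **Upright:** the side camera's depth fit shows the module leaning about 2°. The fixed pack's end plate reads 0.6–1.3° in the same camera, so I think most of that is measurement error. The tool itself was tilted only about 0.1°, so I left it.
- **Fingertips:** in the pictures the fingers seem to end about 25 mm short of the reported tool tip. Both grasps held anyway: the opening stayed steady and the module's weight showed on the wrist.

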